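# Snap the loopback plugs shut in the bench pliers

### The job

Close every loopback plug that lies in the parts bin: lay each one cover up on the work plate of the bench-held pliers with its connector end between the jaws, press the upper handle down until the plug's cover snaps shut, let the handle come up again, and put the shut plug flat, cover up, in the outgoing tray. Snap the covers with the pliers, never by pushing on them with the gripper's fingers, and leave the multimeter, the cutters and the solder reel where they are.

Things in the scene. Friction and masses are not known exactly. Their poses are not given: they have to be found in the camera images.
- pliers_base: Fixed block, 24 mm thick, holding a pliers by its lower handle. Origin on the mat below the pivot pin (pin 34 mm up), +x along the handles, -x to the jaws. Front: flat work plate, x -165 to -15, y +-62 mm. The lower handle and the upper jaw are fixed; the upper handle and the lower jaw are the moving arm. Cheeks at the pin: x -20 to 38, y +-20, to z 62 mm. Rear 56 mm wide to x +205, to z 45 mm.
- work_spot (a point): On top of the work plate, 24 mm over the mat, 75 mm before the pin, straight below the upper jaw's tip; axes as pliers_base. A plug is well placed with its origin here, flat, its +x (connector) along the base's +x. 8 mm off along x or y, or 0.15 rad of yaw, still works. The lower jaw, 24 mm wide, lies flush in the plate from x -92 mm to the pin and rises under the plug as the handle is pressed.
- jaw_tip (a point): Lower edge of the tip of the fixed upper jaw, a steel bar 24 mm wide: 45 mm over the plate at the tip (x -75 mm), at least 34 mm over it as far in as a plug goes; its top is 56 mm over the plate at the tip. An ajar plug slides in below it level from the -x side, 2 to 3 mm above the plate, gripped at its rear; a plug must be drawn back 75 mm towards -x before it is lifted.
- pliers_press (a point): Top of the upper handle's rubber grip (125 x 22 x 14 mm), where to push down. With pliers joint q it lies in the frame of pliers_base at x = 150 cos a - 31 sin a, z = 34 + 150 sin a + 31 cos a (mm), a = 0.31 - q, y = 0: 109 mm over the mat at rest, 65 mm when shut on a plug.
- pliers (a joint): Turn of the moving arm (rad): 0 = open, handle up, lower jaw flush in the plate, held by a spring; grows as the handle is pressed down, the lower jaw lifting the plug against the upper jaw; about 0.24 cover touched, 0.28 the snap gives, 0.31 to 0.32 jaws shut on the closed plug; 0.36 stop. Push at pliers_press: 3 to 4 N at first, up to 13 N at the snap. Let go, it springs open.
- parts_bin: Dark plastic parts bin, fixed, 236 (x) x 216 (y) x 34 mm, walls and floor 4 mm, with one wall across each way: 2 x 2 compartments, 112 x 102 mm, centred at x +-58, y +-53 mm. In each, two 10 mm high ribs (4 x 42 mm) stand 38 mm to either side of its centre along x, in its +y half, and keep the front of a plug (which points to +y) off the walls. Origin: centre of the underside.
- out_tray: Dark plastic outgoing tray, fixed, one compartment, 110 (x) x 278 (y) x 26 mm, walls and floor 4 mm. Origin: centre of the underside. Four plugs fit side by side, each lying along the tray's x, 66 mm apart in y (at y -99, -33, 33, 99 mm).
- multimeter: Bystander: yellow hand multimeter lying on its back, 185 (x) x 90 x 40 mm. Origin: centre of the underside.
- cutters: Bystander: blue-handled side cutters lying flat, 145 mm long (x -50 to +93 mm), 45 mm wide, 10 mm high.
- solder_reel: Bystander: grey reel standing on its flange, diameter 60 mm, 46 mm high. Origin: centre of the underside.
- plug_a: Loopback plug (may be absent), 135 g: grey D-connector hood 72 mm long, 20 mm thick shut. Origin: underside, mid hood; +x to the connector (to x +45 mm), z up through the cover. Shell 13 mm high: rear x -36 to +4 mm is 38 mm wide (grip it there, at x -24 mm), front x +4 to +36 mm 52 mm wide. Cover on top 7 mm thick, 32 mm wide rear, 46 mm front, hinged at x -35 mm.
- plug_a_cover (a joint): Opening angle of the cover of plug_a (rad): 0 = snapped shut, 0.09 to 0.13 = loose, ajar (at 0.09 it rests on its catch, front edge 26 mm above the underside). Pressed down at the front edge it resists up to about 15 N, springs back if let go too early, and past about 0.045 snaps shut by itself and stays.
- plug_b: Loopback plug (may be absent), 135 g: grey D-connector hood 72 mm long, 20 mm thick shut. Origin: underside, mid hood; +x to the connector (to x +45 mm), z up through the cover. Shell 13 mm high: rear x -36 to +4 mm is 38 mm wide (grip it there, at x -24 mm), front x +4 to +36 mm 52 mm wide. Cover on top 7 mm thick, 32 mm wide rear, 46 mm front, hinged at x -35 mm.
- plug_b_cover (a joint): Opening angle of the cover of plug_b (rad): 0 = snapped shut, 0.09 to 0.13 = loose, ajar (at 0.09 it rests on its catch, front edge 26 mm above the underside). Pressed down at the front edge it resists up to about 15 N, springs back if let go too early, and past about 0.045 snaps shut by itself and stays.
- plug_c: Loopback plug (may be absent), 135 g: grey D-connector hood 72 mm long, 20 mm thick shut. Origin: underside, mid hood; +x to the connector (to x +45 mm), z up through the cover. Shell 13 mm high: rear x -36 to +4 mm is 38 mm wide (grip it there, at x -24 mm), front x +4 to +36 mm 52 mm wide. Cover on top 7 mm thick, 32 mm wide rear, 46 mm front, hinged at x -35 mm.
- plug_c_cover (a joint): Opening angle of the cover of plug_c (rad): 0 = snapped shut, 0.09 to 0.13 = loose, ajar (at 0.09 it rests on its catch, front edge 26 mm above the underside). Pressed down at the front edge it resists up to about 15 N, springs back if let go too early, and past about 0.045 snaps shut by itself and stays.
- plug_d: Loopback plug (may be absent), 135 g: grey D-connector hood 72 mm long, 20 mm thick shut. Origin: underside, mid hood; +x to the connector (to x +45 mm), z up through the cover. Shell 13 mm high: rear x -36 to +4 mm is 38 mm wide (grip it there, at x -24 mm), front x +4 to +36 mm 52 mm wide. Cover on top 7 mm thick, 32 mm wide rear, 46 mm front, hinged at x -35 mm.
- plug_d_cover (a joint): Opening angle of the cover of plug_d (rad): 0 = snapped shut, 0.09 to 0.13 = loose, ajar (at 0.09 it rests on its catch, front edge 26 mm above the underside). Pressed down at the front edge it resists up to about 15 N, springs back if let go too early, and past about 0.045 snaps shut by itself and stays.
Not all that is in view belongs to the job. Leave any orange or yellow look-alike of the plug_b alone.

How it is judged:
By the outcome, as a careful person would: the job done as asked, in the order asked, and still so for the second after the job is handed in, with the robot touching nothing.
Of plug_a, plug_b, plug_c, plug_d only 3 to 4 are there at a start; the rules pass over those that are not, and their reading is None.
At some moment in a run one of plug_a, plug_b, plug_c, plug_d may be knocked a few centimetres aside while the robot is not near it.
It also fails if it takes over 210 s, if anything falls off the work surface, if the arm or the gripper's body presses on something with over 40 N, if the wrist force passes 120 N, or if a joint passes its speed limit or range.

### The arm

A 7-joint arm with a two-finger parallel gripper is mounted at the origin on the work surface. World frame = base frame: x ahead of the robot, y to its left, z up, the work surface at z = 0. Lengths are in mm, angles in rad, forces in N, time in s.
With the tool pointing down it reaches from about 400 to 875 mm from the base axis. Payload 4.4 kg.
Tool frame: the origin (TCP) lies midway between the tips of the shut fingers; the grasp point (between the pads) lies 19 mm behind it; z points along the fingers, y is the line along which they close (so a half turn about z gives the same grasp; the last joint's range is limited). The gripper opens to 85 mm and grips with 20 to 120 N. Pads are 22 mm wide; open, the fingers measure 114 mm over their backs; the gripper's body (76 mm by 85 mm) begins 54 mm behind the grasp point. The pads swing forward as they close: fully open they stand 13 mm farther back than shut.
Start: joints at [1.138, 0.628, 0.038, 1.517, -0.027, 0.996, -0.02], TCP at [233.139, -606.766, 201.413] pointing down, gripper open.
Joint ranges: [-3.06, 3.06], [-0.37, 2.12], [-1.25, 1.32], [0.18, 2.47], [-1.1, 4.24], [0.23, 1.98], [-2.94, 2.94]. Speed limits (rad/s): [2.57, 2.57, 3.14, 3.14, 3.14, 3.14, 3.14].

### API

Orientations are given as [roll, pitch, yaw] about the fixed x, y, z axes, in that order (R = Rz(yaw) Ry(pitch) Rx(roll)).
In Python, from cell import ctrl gives the robot as it stands.
- The arm moves only by the shell command python3 -m handwheel 'ROWS'. ROWS is JSON, a list of rows, each a list of 3 entries, a list of its own where there are three numbers: the turn, a rotation vector about the tool's x, y, z in degrees, then the shift along the tool's x, y, z in m, then the closure, from 0 (fully open) to 1 (shut). A call has 1 to 5 rows; each row shifts and turns the commanded pose from where the row before left it, along the tool's axes as they then stand; what a row does not reach is not made up. A row lasts 1/12 s, in which the tool goes at most 41.7 mm and 7.16 degrees, less where a joint would pass 70% of its speed; a pose out of reach is approached as far as the arm can. A call is refused whole if a number of a shift passes 0.0417 or a number of a turn 7.16, either way. A call with a gripper value outside its range is refused whole. The fingers move at their own pace and stop on an object; the grip force is fixed at half the most. Time passes only in rows, so rows that do not move let the fingers close. It gives the time, the measured TCP pose, the force, the opening and the grip force at its end, in the units of the state.
- ctrl.read_state(): the state, without advancing time (a new reading comes with each control period).
- ctrl.get_image(name): name is "scene" or "top"; returns a dict with "pixels" (400x640x3 uint8, red, green, blue), "fx", "fy", "cx", "cy" (pixels), "k1" (the pictures are not rectified: a ray, as slopes to the right and down, at radius r is drawn at 1 + k1 r^2 times it, then the intrinsics apply), "pose" (4x4, takes a point from camera to world coordinates). Camera axes: x right, y up, looking along -z (the intrinsics and any distortion apply to the point x, -y, -z); pixel columns grow to the right and rows downward; lengths in mm; the calibration is good to about 2 mm. A picture is of the moment at which its call begins. There is no depth.
- ctrl.finish_job(): hands the job in; it is judged then, once.
The state is a dict: "clock": time; "qpos": joint angles; "qd": joint speeds; "tau": joint torques, N m; "eef_pos": TCP position; "tool_rot": TCP orientation; "force": force on the tool from outside, world axes, zero at the start; "torque": the same for the moment, N m; "width": finger opening in mm; "gripper_force": force on a finger pad.
Only numpy, scipy, OpenCV 4.12 (cv2) and the standard library are available. Lean on these libraries where they do the work, as an engineer would, in place of code of your own. Each camera call takes 0.05 s, during which the arm holds its last target. There are 200 camera calls.

## Working session

There is one attempt and no reset: what is moved stays moved. The work goes in short steps, Python scripts to look and compute and a shell command to move; the robot and the scene stay as the last step left them, time stands still between calls to the robot, and variables do not carry over. Pictures are saved under pics/ and viewed, at most 14 in all, crops included, and the job is handed in when it is done.

```bash
ls; mkdir -p pics; cat > h.py <<'E'
import numpy as np, cv2
from cell import ctrl
def snap(n,f,crop=None,s=1):
    im=ctrl.get_image(n); np.save(f'pics/{f}.npy',im['pixels']); 
    import pickle; pickle.dump(im,open(f'pics/{f}.pkl','wb'))
    view(f,crop,s); return im
def load(f):
    import pickle; return pickle.load(open(f'pics/{f}.pkl','rb'))
def view(f,crop=None,s=1,out=None):
    p=load(f)['pixels'][...,::-1]
    if crop: x0,y0,x1,y1=crop; p=p[y0:y1,x0:x1]
    cv2.imwrite(f'pics/{out or f}.png',cv2.resize(p,None,fx=s,fy=s,interpolation=cv2.INTER_CUBIC))
def w(im,u,v,z):
    "pixel -> world at height z"
    d=np.array([(u-im['cx'])/im['fx'],(v-im['cy'])/im['fy']]); s=d.copy()
    for _ in range(20): s=d/(1+im['k1']*(s@s))
    T=np.array(im['pose']); r=T[:3,:3]@np.array([s[0],-s[1],-1]); o=T[:3,3]
    return (o+r*(z-o[2])/r[2]).round(1)
def px(im,P):
    T=np.array(im['pose']); c=T[:3,:3].T@(np.array(P,float)-T[:3,3]); s=np.array([c[0],-c[1]])/-c[2]
    s=s*(1+im['k1']*(s@s)); return np.array([im['fx']*s[0]+im['cx'],im['fy']*s[1]+im['cy']]).round(1)
E
python3 - <<'E'
from h import *
for n in('top','scene'):
    im=snap(n,n+'0',s=1.25); print(n,im['fx'],im['k1'],np.array(im['pose']).round(2).tolist())
print(ctrl.read_state())
E
```

```text
pics
top 429.5754569472029 -0.0794241474605973 [[-0.02, 0.98, -0.21, 274.82], [-1.0, -0.02, 0.0, -57.74], [-0.0, 0.21, 0.98, 1214.87], [0.0, 0.0, 0.0, 1.0]]
scene 391.08410992305716 -0.05516994582598297 [[-0.2, -0.68, 0.7, 1264.67], [0.98, -0.15, 0.14, 110.61], [0.01, 0.71, 0.7, 842.92], [0.0, 0.0, 0.0, 1.0]]
{'clock': 0.1, 'qpos': array([ 1.1381866 ,  0.62923141,  0.03847945,  1.51822142, -0.02703107,
        0.99629438, -0.01998016]), 'qd': array([ 4.68948799e-04, -2.99789857e-03,  3.16606755e-04, -7.69531146e-04,
       -8.48119203e-05, -9.50427978e-04, -8.06655048e-04]), 'tau': array([ 3.68399094e-03, -5.64533758e+01,  1.23078234e+00, -1.93973351e+01,
        1.13606246e-02,  5.39878558e-03,  1.98073008e-05]), 'eef_pos': array([ 232.92707764, -606.21193548,  200.61100199]), 'tool_rot': array([-3.13995682e+00,  8.37587277e-06,  3.66785651e-01]), 'force': array([-0.27498722,  0.15012805, -0.27634152]), 'torque': array([ 0.00557447,  0.0546133 , -0.00354017]), 'gripper_force': 0.0, 'width': 85.70863675786774}
```

View pics/top0.png

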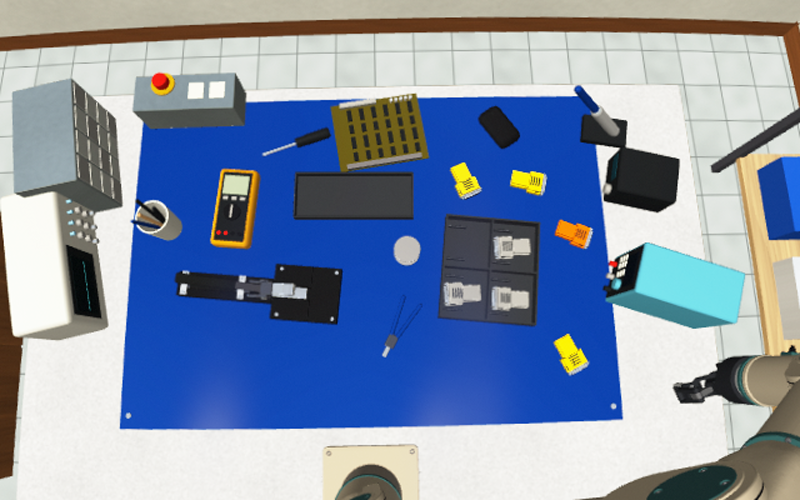

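View pics/scene0.png

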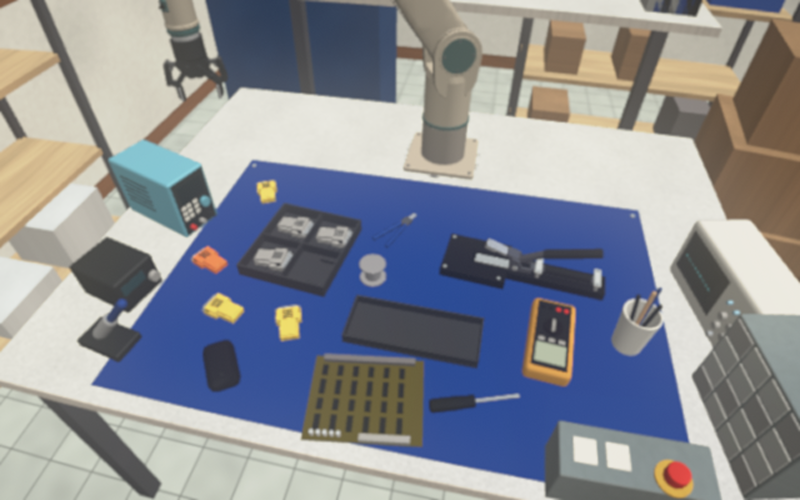

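The picture shows three grey plugs in the bin, at about (512,247), (460,293) and (510,297) in the 1.25x top view. The yellow ones at (465,180), (528,181) and (570,354) and the orange one at (573,233) are look-alikes, so I leave them. The pliers are at (180-340,290), with the jaws facing right, and the tray is at (353,195). Next I take enlarged crops.

```bash
python3 - <<'E'
from h import *
view('top0',(340,160,440,270),5.4,'c1'); view('top0',(130,200,290,270),5,'c2')
E
```

```text
(no output)
```

View pics/c1.png

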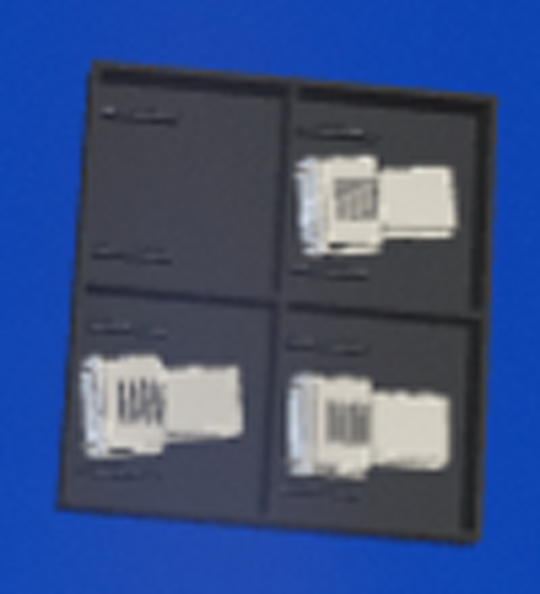

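View pics/c2.png

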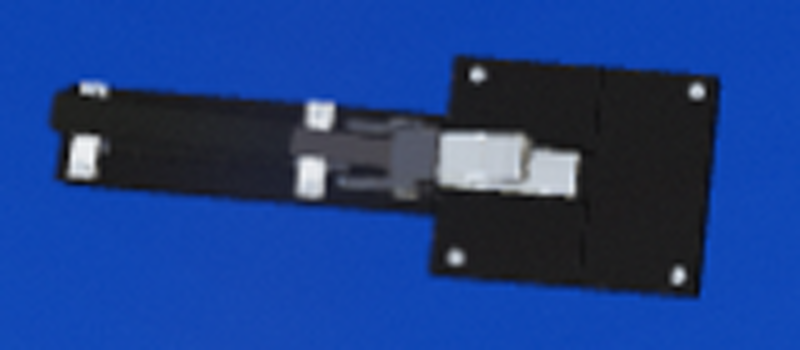

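Top crop: the three grey plugs have their fronts to the left, and the upper-left compartment is empty. Pliers crop: the plate corners are at crop pixels (457,57), (718,77), (697,295) and (432,272). I fit the poses from these.

```bash
cat > poses.py <<'E'
from h import *
from scipy.optimize import least_squares
im=load('top0')
def fit(pts,obj,p0,im=im):
    def tf(p): c,s=np.cos(p[2]),np.sin(p[2]); return [(p[0]+c*a-s*b,p[1]+s*a+c*b,z) for a,b,z in obj]
    f=lambda p:(np.array([px(im,q) for q in tf(p)])-pts).ravel()
    r=least_squares(f,p0,diff_step=1e-2,x_scale=[100,100,1]); return r.x, np.abs(r.fun).max()
E
python3 - <<'E'
from poses import *
c1=lambda l:np.array(l)/5.4+[340,160]; c2=lambda l:np.array(l)/5+[130,200]
print('bin',fit(c1([(95,63),(495,97),(478,543),(58,510)]),[(118,108,34),(118,-108,34),(-118,-108,34),(-118,108,34)],[450,-250,0.05]))
print('pl',fit(c2([(457,57),(718,77),(697,295),(432,272)]),[(-15,-62,24),(-165,-62,24),(-165,62,24),(-15,62,24)],[450,150,1.5]))
t=np.array([(296,175),(413,173),(413,217),(296,218)])/1.25
print('tray',fit(t,[(55,139,26),(55,-139,26),(-55,-139,26),(-55,139,26)],[650,50,0.]), fit(t,[(-55,139,26),(55,139,26),(55,-139,26),(-55,-139,26)],[650,50,1.57]),[w(im,*q,26) for q in t])
for n,pts in dict(p1=[(456,203),(303,205),(352,203)],p2=[(242,402),(90,408),(137,405)],p3=[(449,430),(295,425),(343,427)]).items():
    q=c1(pts); a=w(im,*q[0],22);b=w(im,*q[1],10); d=b-a
    print(n,a,b,np.linalg.norm(d[:2]),np.arctan2(d[1],d[0]),'ctr',a+d*36/81)
# also plug checks using rear-hood corners
E
```

```text
bin (array([ 4.79137526e+02, -2.75362770e+02,  1.60095637e-03]), np.float64(5.592592592592609))
pl (array([443.85777772, 226.7991485 ,   1.46979272]), np.float64(0.4000000000000057))
tray (array([661.01968312,  28.05468481,   0.        ]), np.float64(1.7000000000000455)) (array([662.58156058,   5.20409719,   4.72271071]), np.float64(36.19999999999999)) [array([714.4, 164.8,  26. ]), array([ 712.4, -109.4,   26. ]), array([ 605.7, -106.1,   26. ]), array([609.8, 162.9,  26. ])]
p1 [ 530.1 -372.9   22. ] [ 533.4 -293.8   10. ] 79.16880698861134 1.5291011631667257 ctr [ 531.56666667 -337.74444444   16.66666667]
p2 [ 427.2 -253.4   22. ] [ 427.5 -175.5   10. ] 77.90057766152958 1.566945254690623 ctr [ 427.33333333 -218.77777778   16.66666667]
p3 [ 409.8 -360.4   22. ] [ 415.9 -282.5   10. ] 78.1384668393231 1.4926502707049583 ctr [ 412.51111111 -325.77777778   16.66666667]
```

```bash
sed -i "s/+im\['cy'\]\]).round(1)/+im['cy']])/" h.py; python3 - <<'E'
from poses import *
c1=lambda l:np.array(l)/5.4+[340,160]; c2=lambda l:np.array(l)/5+[130,200]
print('bin',fit(c1([(95,63),(495,97),(478,543),(58,510)]),[(118,108,34),(118,-108,34),(-118,-108,34),(-118,108,34)],[450,-250,-0.05]))
p,e=fit(c2([(457,57),(718,77),(697,295),(432,272)]),[(-15,-62,24),(-165,-62,24),(-165,62,24),(-15,62,24)],[450,150,1.5]); print('pl',p,e)
c,s=np.cos(p[2]),np.sin(p[2])
for x in (-75,-150,-99,-174,141): print(x,p[:2]+np.array([c,s])*x)
t=np.array([(296,175),(413,173),(413,217),(296,218)])/1.25
print('tray',fit(t,[(55,139,26),(55,-139,26),(-55,-139,26),(-55,139,26)],[650,50,0.1]))
# plug: rear corners of hood (z17 bin:4+13, width38) / front connector
for n,pts in dict(p1=[(456,203),(303,205),(378,203)],p2=[(242,402),(90,408),(163,402)],p3=[(449,430),(295,425),(372,428)]).items():
    q=c1(pts); m=fit(q,[(-36,0,22),(45,0,10),(4,0,26)],[450,-300,1.5]); c,s=np.cos(m[0][2]),np.sin(m[0][2]); print(n,m,'grip',m[0][:2]-24*np.array([c,s]))
E
```

```text
bin (array([ 4.78774152e+02, -2.75381360e+02, -1.12705493e-01]), np.float64(0.793530156999168))
pl [443.67083594 226.85023434   1.4708498 ] 0.4092266552173385
-75 [436.1873205  152.22452164]
-150 [428.70380507  77.59880893]
-99 [433.79259557 128.34429357]
-174 [426.30908014  53.71858087]
141 [457.73984495 367.14657423]
tray (array([ 6.60764150e+02,  2.80900310e+01, -1.06757894e-02]), np.float64(1.654365195829655))
p1 (array([ 531.03198853, -336.71439796,    1.52953324]), np.float64(0.7667183595481788)) grip [ 530.04195549 -360.69396915]
p2 (array([ 427.42573262, -217.88846506,    1.56769349]), np.float64(0.9335203405797756)) grip [ 427.35126471 -241.88834953]
p3 (array([ 412.06481208, -325.08038233,    1.49438604]), np.float64(0.7995283549421401)) grip [ 410.2327491  -349.01035402]
```

Every measurement fits. The bin pose is (479,-275, yaw -0.113), and its compartment centres agree with the plugs to within about 4 mm. I'll work with tool x along each plug's +x. First the arm turns and goes above plug 1.

```bash
cat > go.py <<'E'
# go.py x y z yaw : remaining turn (deg about tool z) and, at the final yaw, shift in mm along tool axes
import sys,numpy as np
from cell import ctrl
s=ctrl.read_state(); x,y,z,a=map(float,sys.argv[1:5]); p=s['eef_pos']; r=s['tool_rot']
d=np.array([x,y,z])-p; c,n=np.cos(a),np.sin(a)
print('turn_z',round(-np.degrees((a-r[2]+np.pi)%(2*np.pi)-np.pi),2),'shift',np.round([d[0]*c+d[1]*n,d[0]*n-d[1]*c,-d[2]],1),'rot',r.round(3),'pos',p.round(1),'w',round(s['width'],1),'F',s['force'].round(1),'t',s['clock'])
E
R='[[0,0,-6.66],[0,0,0],0.3]'
python3 -m handwheel '[[[0,0,-6.66],[0,0,0],0.3],[[0,0,-6.66],[0,0,0],0.3],[[0,0,-6.66],[0,0,0],0.3],[[0,0,-6.66],[0,0,0],0.3],[[0,0,-6.66],[0,0,0],0.3]]'
python3 -m handwheel '[[[0,0,-6.66],[0,0,0],0.3],[[0,0,-6.66],[0,0,0],0.3],[[0,0,-6.66],[0,0,0],0.3],[[0,0,-6.66],[0,0,0],0.3],[[0,0,-6.66],[0,0,0],0.3]]'
python3 -m handwheel '[[[0,0,0],[0.0257,0.0287,0],0.3],[[0,0,0],[0.0257,0.0287,0],0.3],[[0,0,0],[0.0257,0.0287,0],0.3],[[0,0,0],[0.0257,0.0287,0],0.3],[[0,0,0],[0.0257,0.0287,0],0.3]]'
python3 -m handwheel '[[[0,0,0],[0.0257,0.0287,0],0.3],[[0,0,0],[0.0257,0.0287,0],0.3],[[0,0,0],[0.0257,0.0287,0],0.3],[[0,0,0],[0.0257,0.0287,0],0.3],[[0,0,0],[0.0257,0.0287,0],0.3]]'
python3 go.py 530 -361 80 1.53
```

```text
clock: 0.52
eef_pos: [233.0, -606.4, 200.9]
tool_rot: [-3.141, -0.001, 0.954]
force: [-0.0, -0.0, -0.3]
width: 59.7
gripper_force: 0.0
clock: 0.93
eef_pos: [232.9, -606.4, 200.9]
tool_rot: [-3.141, -0.001, 1.535]
force: [-0.0, -0.1, -0.3]
width: 59.5
gripper_force: 0.0
clock: 1.35
eef_pos: [382.6, -482.9, 201.0]
tool_rot: [-3.141, -0.001, 1.529]
force: [0.4, -0.2, 0.1]
width: 59.8
gripper_force: 0.0
clock: 1.77
eef_pos: [531.5, -360.4, 201.0]
tool_rot: [-3.141, -0.0, 1.529]
force: [0.3, -1.2, 0.5]
width: 59.8
gripper_force: 0.0
turn_z -0.06 shift [ -0.6  -1.4 121. ] rot [-3.141 -0.     1.529] pos [ 531.5 -360.4  201. ] w 59.8 F [ 0.3 -1.2  0.5] t 1.7667
```

```bash

python3 -m handwheel '[[[0,0,0],[-0.001,-0.001,0.03],0.3],[[0,0,0],[0,0,0.035],0.3],[[0,0,0],[0,0,0.035],0.3],[[0,0,0],[0,0,0.035],0.3],[[0,0,0],[0,0,0.02],0.3]]'
python3 - <<'E'
from h import *
a=ctrl.get_image('scene'); b=ctrl.get_image('top')
A=cv2.resize(a['pixels'][150:250,180:310],None,fx=4,fy=4); B=cv2.resize(b['pixels'][150:270,330:450],None,fx=3.33,fy=3.33)
cv2.imwrite('pics/p1.png',np.hstack([A[:399],B[:399]])[:,:799,::-1])
E
```

```text
clock: 2.18
eef_pos: [527.0, -361.4, 42.2]
tool_rot: [-3.136, -0.003, 1.53]
force: [-0.5, 0.9, -0.2]
width: 60.0
gripper_force: 0.0
```

View pics/p1.png

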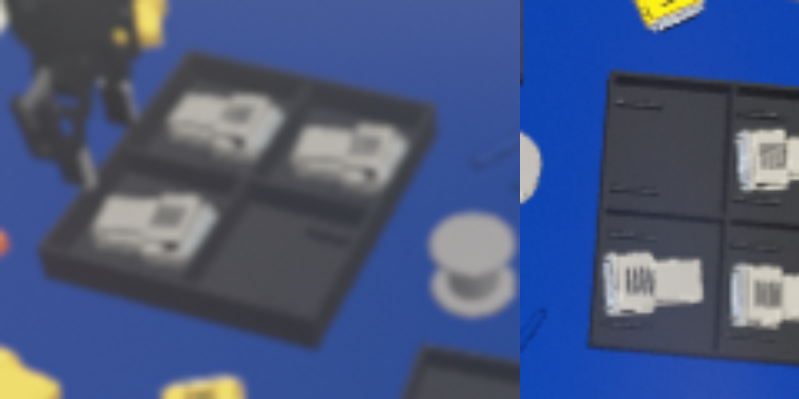

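The scene picture shows the gripper at the left rear of the bin; my top crop cut off at the point that matters. I check where the finger tips should appear and crop again.

```bash
python3 - <<'E'
from h import *
a=ctrl.get_image('scene'); b=ctrl.get_image('top')
for P in [(557,-361,46),(497,-361,46),(530,-361,20)]: print(px(a,P),px(b,P),(px(a,P)-[160,130])*4, (px(b,P)-[380,150])*4)
A=cv2.resize(a['pixels'][130:240,160:260],None,fx=4,fy=4); B=cv2.resize(b['pixels'][150:260,380:480],None,fx=4,fy=4)
cv2.imwrite('pics/p2.png',np.hstack([A,B])[:,:,::-1])
E
```

```text
[203.70759667 203.31296678] [421.61679471 186.51046912] [174.83038668 293.2518671 ] [166.46717885 146.04187649]
[211.78656213 189.33835951] [423.199819   207.43040337] [207.14624851 237.35343806] [172.79927601 229.72161347]
[209.05851023 203.16697459] [420.14363081 197.85898939] [196.23404092 292.66789836] [160.57452323 191.43595756]
```

View pics/p2.png

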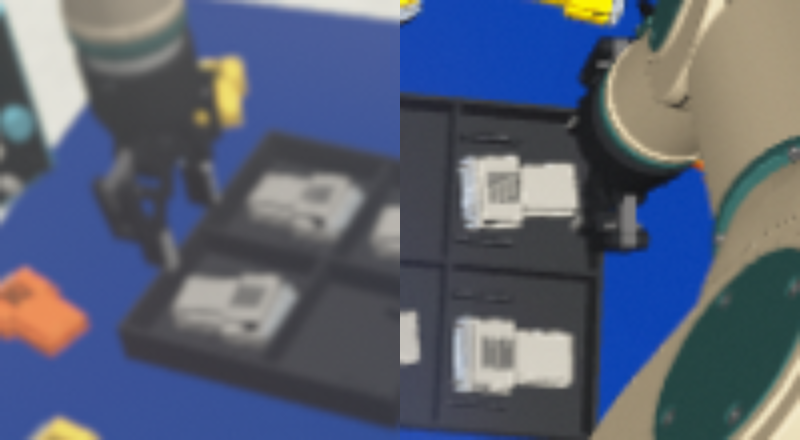

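The tips project about 30 crop pixels (about 30 mm) below where I can see grey finger. The black pads may be merging with the dark bin, so I brighten the crop to settle it.

```bash
python3 - <<'E'
from h import *
a=ctrl.get_image('scene'); b=ctrl.get_image('top')
for P in [(570,-361,115),(484,-361,115),(527,-361,115),(527,-361,150)]: print((px(a,P)-[180,160])*8, (px(b,P)-[395,165])*8)
g=lambda p:(255*np.clip(p/255*1.0,0,1)**0.45).astype('uint8')
A=cv2.resize(g(a['pixels'][160:230,180:230]),None,fx=8,fy=8); B=cv2.resize(g(b['pixels'][165:235,395:445]),None,fx=8,fy=8)
cv2.imwrite('pics/p3.png',np.hstack([A,B])[:,:,::-1])
E
```

```text
[135.1086593  230.49876099] [259.41775871  84.49940255]
[234.01918645  70.88103555] [279.55360048 337.83809496]
[185.86409033 148.50976372] [269.50659885 210.16301451]
[166.10164682  72.15144148] [297.30079204 185.14979427]
```

View pics/p3.png

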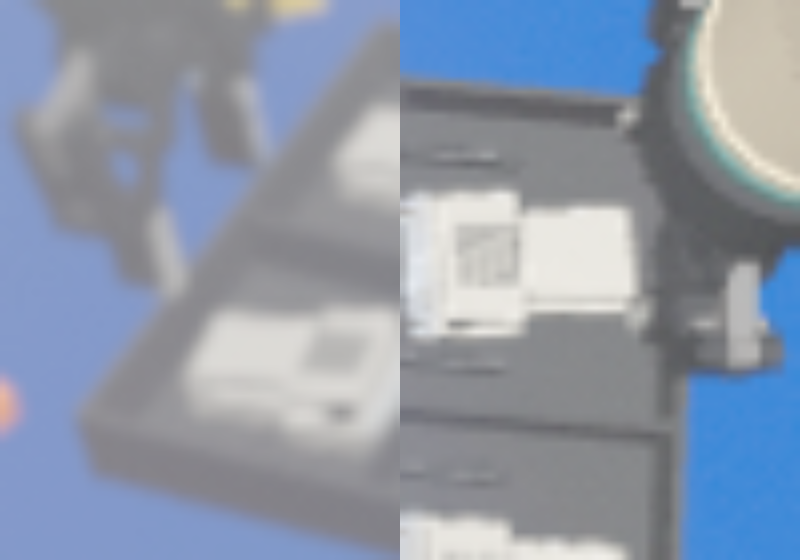

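Both pad tips are visible: scene crop (175,290) and (262,155), top crop (225,118) and (238,315). I triangulate them against the reported pose.

```bash
python3 - <<'E'
from h import *
a=ctrl.get_image('scene'); b=load('top0'); from scipy.optimize import least_squares as ls
print(ctrl.read_state()['eef_pos'],ctrl.read_state()['tool_rot'])
for s,t in [((175,290),(225,118)),((262,155),(238,315))]:
    s=np.array(s)/8+[180,160]; t=np.array(t)/8+[395,165]
    r=ls(lambda p:np.r_[px(a,p)-s,px(b,p)-t],[530,-360,40]); print(r.x.round(1),r.fun.round(1))
# check the scene camera: bin rim corners, plug rear corner
print(px(a,(530,-373,22)),px(a,[478.8-118*.9936*-1-.1125*108,-275.4-118*.1125-108*.9936,34]))
E
```

```text
[ 531.02124206 -363.74640767   48.55864415] [3.13827042e+00 1.79230486e-03 1.52903667e+00]
[ 566.2 -355.6   84.5] [-0.4 -0.1 -0.4  0.1]
[ 496.6 -352.9   87.5] [-0.9 -0.1 -0.8  0.3]
[205.16525935 202.09364088] [189.40763039 210.97027637]
```

```bash
python3 - <<'E'
from h import *
a=load('scene0');b=load('top0')
for z in (214,234,250):
  for s in (1,-1):
    P=np.array([233,-607,z])+s*43*np.array([np.sin(.367),-np.cos(.367),0]); print(z,(px(a,P)-[120,20])*6,(px(b,P)-[520,260])*6)
A=cv2.resize(a['pixels'][20:110,120:190],None,fx=6,fy=6); B=cv2.resize(b['pixels'][260:350,520:580],None,fx=6,fy=6)
cv2.imwrite('pics/p4.png',np.hstack([A,B])[:,:,::-1])
s=ctrl.read_state(); print(s['eef_pos'],s['force'],s['clock'])
E
```

```text
214 [184.24666848 410.23275134] [283.55561945 207.5458281 ]
214 [344.68508816 396.51705482] [ 97.01585802 297.42315448]
234 [174.01304491 376.77957163] [312.45983342 207.54202612]
234 [336.16217388 363.0786245 ] [122.88899928 299.2721088 ]
250 [165.69040173 349.51990816] [336.36058149 207.52680699]
250 [329.23043245 335.83185446] [144.3072057  300.79368113]
[ 531.02124206 -363.74640767   48.55864415] [ 0.64740822 -0.51801798 -0.25559073] 2.5333
```

View pics/p4.png

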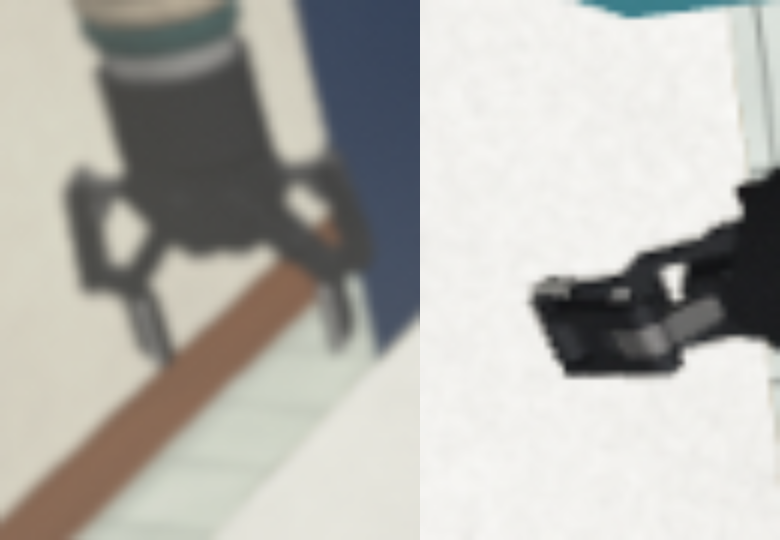

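At the start as well as here, the real tips sit about 30 mm higher than the reported TCP. I won't trust the reading alone: I'll lower in steps with the fingers straddling the plug and let the floor contact show in the force.

```bash

python3 -m handwheel '[[[0,0,0],[0,0,0.012],0.3],[[0,0,0],[0,0,0.012],0.3],[[0,0,0],[0,0,0.012],0.3],[[0,0,0],[0,0,0],0.3],[[0,0,0],[0,0,0],0.3]]' | egrep 'eef|force:'
python3 -m handwheel '[[[0,0,0],[0,0,0.002],0.3],[[0,0,0],[0,0,0.002],0.3],[[0,0,0],[0,0,0],0.3]]'| egrep 'eef|force:'
python3 -m handwheel '[[[0,0,0],[0,0,0.002],0.3],[[0,0,0],[0,0,0.002],0.3],[[0,0,0],[0,0,0],0.3]]'| egrep 'eef|force:'
python3 - <<'E'
from h import *
a=ctrl.get_image('scene'); b=ctrl.get_image('top')
for P in [(561,-361,10),(501,-361,10),(561,-361,40),(501,-361,40)]: print((px(a,P)-[180,160])*8, (px(b,P)-[395,165])*8)
g=lambda p:(255*np.clip(p/255*1.0,0,1)**0.45).astype('uint8')
A=cv2.resize(g(a['pixels'][160:230,180:230]),None,fx=8,fy=8); B=cv2.resize(g(b['pixels'][165:235,395:445]),None,fx=8,fy=8)
cv2.imwrite('pics/p5.png',np.hstack([A,B])[:,:,::-1])
E
```

```text
eef_pos: [528.5, -362.2, 8.9]
force: [0.0, -0.4, -0.6]
gripper_force: 0.0
eef_pos: [529.6, -362.9, 6.4]
force: [0.7, -0.4, 0.5]
gripper_force: 0.0
eef_pos: [529.3, -362.8, 2.1]
force: [0.2, -0.6, -0.2]
gripper_force: 0.0
[204.43243347 423.25843384] [188.38498972 185.20049539]
[267.25956186 310.88861844] [200.41800538 347.82117385]
[188.45170078 365.96641244] [208.0434584  165.17138234]
[253.02624696 253.61318452] [220.60242303 331.53217281]
```

View pics/p5.png

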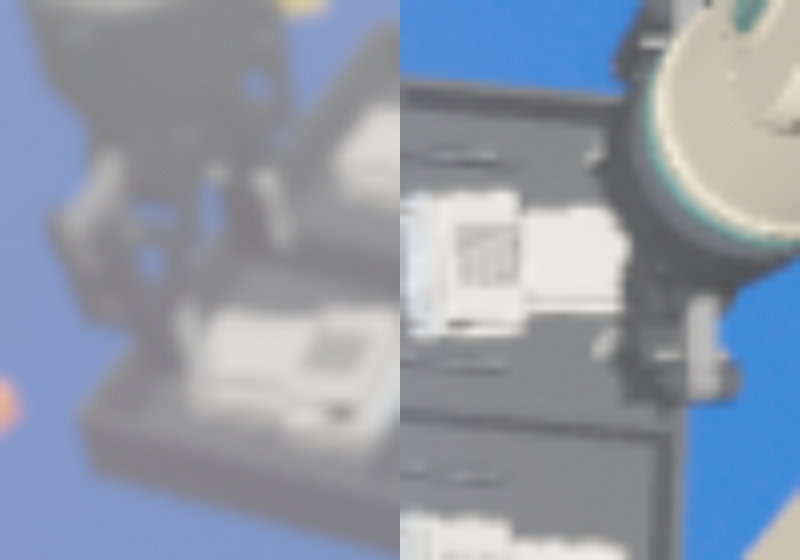

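The tips now appear at scene (195,380) and (285,245) and top (195,155) and (205,345). That is about z = 40, so reported z is about 33 mm low, and y is about 5 mm off. I continue down by touch with a -4 mm shift along the plug.

```bash

python3 -m handwheel '[[[0,0,0],[-0.004,0,0.012],0.3],[[0,0,0],[0,0,0.012],0.3],[[0,0,0],[0,0,0],0.3],[[0,0,0],[0,0,0],0.3]]' | egrep 'eef|force:'
for i in 1 2 3 ; do python3 -m handwheel '[[[0,0,0],[0,0,0.002],0.3],[[0,0,0],[0,0,0],0.3],[[0,0,0],[0,0,0],0.3]]'| egrep 'eef|^force:'; done
```

```text
eef_pos: [528.2, -366.3, -23.2]
force: [0.9, -0.4, -1.0]
gripper_force: 0.0
eef_pos: [529.6, -366.9, -23.4]
force: [-0.5, -0.6, -0.7]
eef_pos: [529.4, -366.9, -25.5]
force: [1.3, -0.1, 0.4]
eef_pos: [529.3, -366.8, -27.7]
force: [-0.1, 0.4, -0.8]
```

```bash

python3 -m handwheel '[[[0,0,0],[0,0,0.002],0.3],[[0,0,0],[0,0,0],0.3],[[0,0,0],[0,0,0],0.3]]'| egrep 'eef|^force:'
python3 -m handwheel '[[[0,0,0],[0,0,0.002],0.3],[[0,0,0],[0,0,0],0.3],[[0,0,0],[0,0,0],0.3]]'| egrep 'eef|^force:'
python3 -m handwheel '[[[0,0,0],[0,0,0.002],0.3],[[0,0,0],[0,0,0],0.3],[[0,0,0],[0,0,0],0.3]]'| egrep 'eef|^force:'
```

```text
eef_pos: [529.2, -366.8, -29.7]
force: [-0.4, -0.0, -0.3]
eef_pos: [529.7, -367.1, -30.8]
force: [-1.4, 1.5, 5.1]
eef_pos: [529.7, -367.1, -30.9]
force: [-4.5, 3.4, 19.1]
```

The floor is touched at reported z = -30.8, so true height is reported + 30 or so. I raise, grip and lift.

```bash

python3 -m handwheel '[[[0,0,0],[0,0,-0.008],0.3],[[0,0,0],[0,0,0],0.3],[[0,0,0],[0,0,0],1],[[0,0,0],[0,0,0],1],[[0,0,0],[0,0,0],1]]'
python3 -m handwheel '[[[0,0,0],[0,0,0],1],[[0,0,0],[0,0,0],1],[[0,0,0],[0,0,0],1]]'
python3 -m handwheel '[[[0,0,0],[0,0,-0.01],1],[[0,0,0],[0,0,-0.03],1],[[0,0,0],[0,0,-0.04],1],[[0,0,0],[0,0,-0.04],1],[[0,0,0],[0,0,0],1]]'
python3 go.py 426 54 70 1.471
```

```text
clock: 5.8
eef_pos: [529.8, -367.1, -25.4]
tool_rot: [3.141, 0.0, 1.529]
force: [0.3, 0.4, 5.3]
width: 35.9
gripper_force: 60.1
clock: 6.05
eef_pos: [529.8, -367.1, -25.4]
tool_rot: [3.141, 0.0, 1.529]
force: [-0.8, 0.1, 4.0]
width: 36.4
gripper_force: 60.1
clock: 6.47
eef_pos: [534.2, -369.5, 102.3]
tool_rot: [3.13, 0.006, 1.529]
force: [1.5, -1.4, -1.5]
width: 36.0
gripper_force: 60.3
turn_z 3.32 shift [ 410.6 -149.8   32.3] rot [3.13  0.006 1.529] pos [ 534.2 -369.5  102.3] w 36.0 F [ 1.5 -1.4 -1.5] t 6.4667
```

Gripped and lifted. With the plug held, its underside is about reported z + 29.4 and its origin is about 30 mm ahead of the TCP. I go to 120 mm before the work spot.

```bash

python3 -m handwheel '[[[0,0,3.3],[0,0,0],1]]' >/dev/null; python3 go.py 421.2 2.6 20 1.471
```

```text
turn_z -0.01 shift [ 357.8 -146.3   77.5] rot [3.137e+00 2.000e-03 1.471e+00] pos [ 531.1 -368.    97.5] w 36.4 F [-0.7  0.4 -2. ] t 6.55
```

```bash

python3 -m handwheel '[[[0,0,0],[0.0298,-0.0122,0],1],[[0,0,0],[0.0298,-0.0122,0],1],[[0,0,0],[0.0298,-0.0122,0],1],[[0,0,0],[0.0298,-0.0122,0],1],[[0,0,0],[0.0298,-0.0122,0],1]]' >/dev/null
python3 -m handwheel '[[[0,0,0],[0.0298,-0.0122,0],1],[[0,0,0],[0.0298,-0.0122,0],1],[[0,0,0],[0.0298,-0.0122,0],1],[[0,0,0],[0.0298,-0.0122,0],1],[[0,0,0],[0.0298,-0.0122,0],1]]' >/dev/null
python3 -m handwheel '[[[0,0,0],[0.0298,-0.0122,0],1],[[0,0,0],[0.0298,-0.0122,0],1],[[0,0,0],[0,0,0.035],1],[[0,0,0],[0,0,0.03],1],[[0,0,0],[0,0,0.012],1]]' >/dev/null
python3 -m handwheel '[[[0,0,0],[0,0,0],1],[[0,0,0],[0,0,0],1]]' >/dev/null
python3 go.py 421.2 2.6 -2.9 1.471
```

```text
turn_z 0.07 shift [-0.3  2.9 23.9] rot [-3.139e+00  1.000e-03  1.472e+00] pos [418.4   3.2  21. ] w 36.2 F [ 0.2  0.2 -0.8] t 7.9667
```

```bash

python3 -m handwheel '[[[0,0,0],[0,0.003,0.014],1],[[0,0,0],[0,0,0.01],1],[[0,0,0],[0,0,0],1],[[0,0,0],[0,0,0],1],[[0,0,0],[0,0,0],1]]' >/dev/null
python3 go.py 421.2 2.6 -2.9 1.471
python3 - <<'E'
from h import *
b=ctrl.get_image('top'); a=ctrl.get_image('scene')
import pickle; pickle.dump(b,open('pics/s1.pkl','wb'))
B=cv2.resize(b['pixels'][195:275,200:290],None,fx=4.5,fy=4.5); A=cv2.resize(a['pixels'][170:250,320:410],None,fx=4.4,fy=4.4)
cv2.imwrite('pics/s1.png',np.hstack([B[:352],A[:352]])[:,:,::-1])
E
```

```text
turn_z -0.01 shift [ 0.4 -0.2  2.9] rot [-3.140e+00  2.000e-03  1.471e+00] pos [421.3   2.2   0. ] w 35.7 F [-0.3  0.2 -1.7] t 8.3833
```

View pics/s1.png

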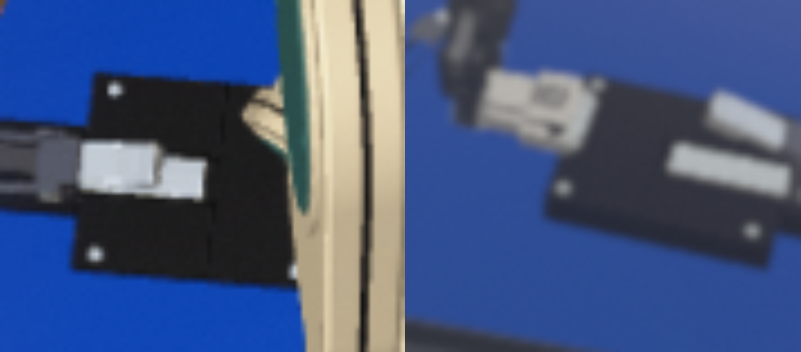

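The scene crop shows the plug level at the plate's front edge, its near front corner at about (578,150) in the crop, which is scene pixel (359,204). I compare that with the predicted outline.

```bash
python3 - <<'E'
from h import *
a=ctrl.get_image('scene'); c,s=np.cos(1.471),np.sin(1.471)
o=np.array([436.2,152.2])-120*np.array([c,s])
img=cv2.resize(a['pixels'][170:250,320:410],None,fx=6,fy=6)
def pr(x,y,z): p=o+[c*x-s*y,s*x+c*y]; return (px(a,(*p,z))-[320,170])*6
def poly(P,col): cv2.polylines(img,[np.array(P).round().astype(int)],True,col,1)
zb=29.4
poly([pr(-36,-19,zb+13),pr(4,-19,zb+13),pr(4,-26,zb+13),pr(36,-26,zb+13),pr(36,26,zb+13),pr(4,26,zb+13),pr(4,19,zb+13),pr(-36,19,zb+13)],(255,0,0))
poly([pr(36,-26,zb),pr(36,-26,zb+13),pr(4,-26,zb+13),pr(4,-26,zb)],(255,0,0))
q=lambda x,y,z:(px(a,(443.7+c*x-s*y,226.9+s*x+c*y,z))-[320,170])*6
poly([q(-15,-62,24),q(-165,-62,24),q(-165,62,24),q(-15,62,24)],(0,255,0))
poly([q(-75,-12,69),q(-75,12,69),q(-75,12,80),q(-75,-12,80)],(255,255,0))
cv2.imwrite('pics/s2.png',img[:,:,::-1])
E
```

View pics/s2.png

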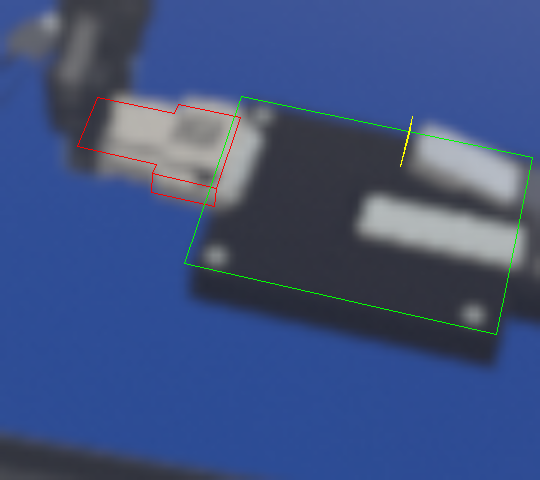

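The plug agrees with the prediction within about 2-3 mm, allowing for the same small overlay shift seen on the plate corners. I slide it in, watching the force.

```bash

python3 -m handwheel '[[[0,0,0],[0.01,0,0.003],1],[[0,0,0],[0.02,0,0],1],[[0,0,0],[0.02,0,0],1],[[0,0,0],[0.02,0,0],1],[[0,0,0],[0,0,0],1]]' | egrep 'eef|^force:'
python3 -m handwheel '[[[0,0,0],[0.015,0,0],1],[[0,0,0],[0.015,0,0],1],[[0,0,0],[0.01,0,0],1],[[0,0,0],[0.01,0,0],1],[[0,0,0],[0,0,0],1]]' | egrep 'eef|^force:'
python3 go.py 433.2 122 -5 1.471
```

```text
eef_pos: [429.3, 77.7, -3.4]
force: [0.7, 0.8, -1.2]
eef_pos: [433.3, 124.3, -3.8]
force: [-0.1, 0.3, -0.7]
turn_z 0.19 shift [-2.3  0.1  1.2] rot [-3.14  -0.     1.474] pos [433.3 124.3  -3.8] w 36.2 F [-0.1  0.3 -0.7] t 9.3667
```

```bash

python3 -m handwheel '[[[0,0,0],[0,0,0.001],1],[[0,0,0],[0,0,0],1],[[0,0,0],[0,0,0],1]]' | egrep 'eef|^force:'
python3 -m handwheel '[[[0,0,0],[0,0,0.001],1],[[0,0,0],[0,0,0],1],[[0,0,0],[0,0,0],1]]' | egrep 'eef|^force:'
python3 go.py 433.2 122 -5.4 1.471
```

```text
eef_pos: [432.6, 120.9, -5.2]
force: [-1.9, 0.3, -0.5]
eef_pos: [432.6, 120.9, -5.4]
force: [-2.0, -0.5, 10.2]
turn_z 0.0 shift [ 1.2  0.5 -0. ] rot [-3.140e+00  3.000e-03  1.471e+00] pos [432.6 120.9  -5.4] w 36.1 F [-2.  -0.5 10.2] t 9.8667
```

The underside touches exactly where predicted (-5.4). I release, go up and move over the handle with the fingers shut.

```bash

python3 -m handwheel '[[[0,0,0],[0,0,0],0.3],[[0,0,0],[0,0,0],0.3],[[0,0,0],[0,0,0],0.3],[[0,0,0],[0,0,-0.01],0.3],[[0,0,0],[0,0,-0.025],0.3]]' | egrep 'eef|^force:|width'
python3 -m handwheel '[[[0,0,0],[0,0,-0.035],0.3],[[0,0,0],[0,0,-0.035],0.3],[[0,0,0],[0,0,-0.025],0.5],[[0,0,0],[0.03,0,0],1],[[0,0,0],[0.036,0,0],1]]' | egrep 'eef|^force:|width'
python3 -m handwheel '[[[0,0,0],[0.036,0,0],1],[[0,0,0],[0.036,0,0],1],[[0,0,0],[0.036,0,0],1],[[0,0,0],[0.036,0,0],1],[[0,0,0],[0.03,0,0],1]]' >/dev/null
python3 -m handwheel '[[[0,0,0],[0,0,0],1],[[0,0,0],[0,0,0],1]]' >/dev/null
python3 go.py 457.7 366 85 1.471
```

```text
eef_pos: [430.9, 121.1, 27.2]
force: [0.7, -0.0, -0.6]
width: 59.8
eef_pos: [441.2, 184.5, 125.0]
force: [0.2, 0.3, -0.3]
width: 23.6
turn_z 0.21 shift [ 3.5  1.5 37.8] rot [-3.138e+00  2.000e-03  1.475e+00] pos [455.8 362.7 122.8] w -0.2 F [ 1.3 -1.2 -1.2] t 11.2833
```

```bash

python3 -m handwheel '[[[0,0,0],[0.0035,0.0015,0.02],1],[[0,0,0],[0,0,0.012],1],[[0,0,0],[0,0,0],1]]' | egrep 'eef|^force:'
for i in 1; do python3 -m handwheel '[[[0,0,0],[0,0,0.005],1],[[0,0,0],[0,0,0.005],1],[[0,0,0],[0,0,0],1]]' | egrep 'eef|^force:'
python3 -m handwheel '[[[0,0,0],[0,0,0.005],1],[[0,0,0],[0,0,0.005],1],[[0,0,0],[0,0,0],1]]' | egrep 'eef|^force:'
python3 -m handwheel '[[[0,0,0],[0,0,0.005],1],[[0,0,0],[0,0,0.005],1],[[0,0,0],[0,0,0],1]]' | egrep 'eef|^force:'
done
```

```text
eef_pos: [457.3, 360.6, 88.4]
force: [0.8, -0.9, -0.6]
eef_pos: [458.8, 363.7, 81.2]
force: [1.3, -1.2, 2.5]
eef_pos: [458.7, 365.0, 71.2]
force: [1.1, 1.7, 4.6]
eef_pos: [458.4, 364.5, 60.8]
force: [1.1, 2.8, 4.4]
```

Contact is where expected, with 4-5 N as the handle goes down. I press on in small steps.

```bash

python3 -m handwheel '[[[0,0,0],[0,0,0.005],1],[[0,0,0],[0,0,0.005],1],[[0,0,0],[0,0,0],1]]' | egrep 'eef|^force:'
python3 -m handwheel '[[[0,0,0],[0,0,0.003],1],[[0,0,0],[0,0,0],1]]' | egrep 'eef|^force:'
python3 -m handwheel '[[[0,0,0],[0,0,0.003],1],[[0,0,0],[0,0,0],1]]' | egrep 'eef|^force:'
python3 -m handwheel '[[[0,0,0],[0,0,0.003],1],[[0,0,0],[0,0,0],1]]' | egrep 'eef|^force:'
python3 -m handwheel '[[[0,0,0],[0,0,0.002],1],[[0,0,0],[0,0,0],1]]' | egrep 'eef|^force:'
```

```text
eef_pos: [458.3, 364.5, 50.8]
force: [0.2, 2.3, 5.0]
eef_pos: [458.4, 364.6, 48.3]
force: [0.3, 2.8, 4.6]
eef_pos: [458.4, 364.8, 45.4]
force: [0.6, 3.3, 5.8]
eef_pos: [458.5, 365.5, 43.0]
force: [-0.8, 3.5, 8.8]
eef_pos: [458.6, 366.0, 41.4]
force: [0.0, 4.7, 9.0]
```

```bash

python3 -m handwheel '[[[0,0,0],[0,0,0.002],1],[[0,0,0],[0,0,0],1]]' | egrep 'eef|^force:'
python3 -m handwheel '[[[0,0,0],[0,0,0.002],1],[[0,0,0],[0,0,0],1]]' | egrep 'eef|^force:'
```

```text
eef_pos: [458.5, 365.6, 39.0]
force: [-0.1, 3.4, 5.3]
eef_pos: [458.5, 365.1, 36.7]
force: [0.3, 3.4, 6.1]
```

The force peaked at 41-43 and fell to 5 N, which is the snap. One more step to confirm, then I raise and look at the plug.

```bash

python3 -m handwheel '[[[0,0,0],[0,0,0.002],1],[[0,0,0],[0,0,0],1]]' | egrep 'eef|^force:'
python3 -m handwheel '[[[0,0,0],[0,0,-0.01],1],[[0,0,0],[0,0,-0.02],1],[[0,0,0],[0,0,-0.03],1],[[0,0,0],[0,0,-0.03],1],[[0,0,0],[0,0,0],1]]' | egrep 'eef|^force:'
python3 - <<'E'
from h import *
a=ctrl.get_image('scene'); b=ctrl.get_image('top')
c,s=np.cos(1.471),np.sin(1.471)
A=cv2.resize(a['pixels'][170:250,330:430],None,fx=4,fy=4); 
o=(436.2,152.2)
def f(im,u0,v0,I,k,z):
  P=[(px(im,(o[0]+c*x-s*y,o[1]+s*x+c*y,z))-[u0,v0])*k for x,y in [(-36,-19),(4,-19),(4,-26),(36,-26),(36,26),(4,26),(4,19),(-36,19)]]
  cv2.polylines(I,[np.array(P).round().astype(int)],True,(255,0,0),1)
B=cv2.resize(b['pixels'][195:275,200:300],None,fx=4,fy=4)
f(b,200,195,B,4,37); 
cv2.imwrite('pics/s3.png',np.hstack([B,A])[:,:,::-1])
E
python3 go.py 432.6 120.9 120 1.471
```

```text
eef_pos: [458.6, 365.2, 34.7]
force: [0.6, 4.9, 4.9]
eef_pos: [460.3, 364.5, 129.0]
force: [0.1, 0.7, -0.5]
turn_z -0.02 shift [-242.9   -2.     4.9] rot [-3.14   0.005  1.471] pos [458.8 362.4 124.9] w -0.3 F [ 0.  -0.7 -0.4] t 14.2167
```

View pics/s3.png

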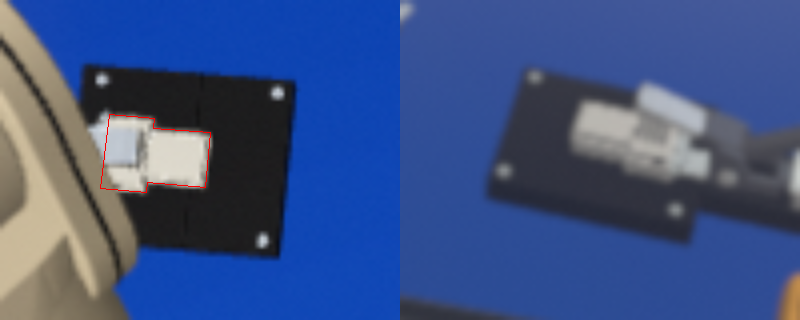

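The plug lies right in the predicted outline with its cover flat. The force drop and the low force at 34.7 also say it is shut. I refine the tray outline with code and go back to the plug.

```bash

python3 - <<'E'
from poses import *
p=im['pixels'].astype(int); m=((p[...,2]<100)).astype('uint8'); m[:130]=0;m[185:]=0;m[:,:225]=0;m[:,335:]=0
n,l,st,_=cv2.connectedComponentsWithStats(m); k=1+np.argmax(st[1:,4]); print(st[k])
cn=max(cv2.findContours((l==k).astype('uint8'),0,1)[0],key=cv2.contourArea)
q=cv2.boxPoints(cv2.minAreaRect(cn)); print(q)
q=q[np.argsort(q[:,0])]; L=q[:2][np.argsort(q[:2,1])];Rr=q[2:][np.argsort(q[2:,1])]
t=np.array([L[0],Rr[0],Rr[1],L[1]])
print(fit(t,[(55,139,26),(55,-139,26),(-55,-139,26),(-55,139,26)],[650,50,0.1]))
E
python3 -m handwheel '[[[0,0,0],[-0.04,0,0],0.3],[[0,0,0],[-0.04,0,0],0.3],[[0,0,0],[-0.04,0,0],0.3],[[0,0,0],[-0.04,0,0],0.3],[[0,0,0],[-0.04,0,0],0.3]]' >/dev/null
python3 -m handwheel '[[[0,0,0],[-0.03,0,0],0.3],[[0,0,0],[-0.013,-0.002,0],0.3],[[0,0,0],[0,0,0.03],0.3],[[0,0,0],[0,0,0],0.3],[[0,0,0],[0,0,0],0.3]]' >/dev/null
python3 go.py 432.6 120.9 -4 1.471
```

```text
[ 235  130   96   46 3766]
[[235. 130.]
 [330. 130.]
 [330. 175.]
 [235. 175.]]
(array([ 6.72932938e+02,  3.12287161e+01, -2.19971342e-02]), np.float64(4.693091433977003))
turn_z 0.05 shift [-0.   2.4 97.4] rot [-3.134  0.005  1.472] pos [430.2 121.2  93.4] w 59.7 F [-0.3 -0.5  0.6] t 15.05
```

```bash

python3 -m handwheel '[[[0,0,0],[0,0.002,0.03],0.3],[[0,0,0],[0,0,0.03],0.3],[[0,0,0],[0,0,0.02],0.3],[[0,0,0],[0,0,0.013],0.3],[[0,0,0],[0,0,0],0.3]]' | egrep 'eef|^force:'
python3 -m handwheel '[[[0,0,0],[0,0,0.003],0.3],[[0,0,0],[0,0,0],0.3],[[0,0,0],[0,0,0],1],[[0,0,0],[0,0,0],1],[[0,0,0],[0,0,0],1]]' | egrep 'eef|^force:|width'
python3 -m handwheel '[[[0,0,0],[0,0,0],1],[[0,0,0],[0,0,0],1],[[0,0,0],[0,0,-0.003],1],[[0,0,0],[0,0,0],1]]' | egrep 'eef|force:|width'
python3 -m handwheel '[[[0,0,0],[-0.015,0,0],1],[[0,0,0],[-0.025,0,0],1],[[0,0,0],[-0.03,0,0],1],[[0,0,0],[-0.03,0,0],1],[[0,0,0],[0,0,0],1]]' | egrep 'eef|^force:'
python3 -m handwheel '[[[0,0,0],[0,0,-0.02],1],[[0,0,0],[0,0,-0.03],1],[[0,0,0],[0,0,-0.03],1],[[0,0,0],[0,0,0],1]]' | egrep 'eef|^force:|width'
```

```text
eef_pos: [432.7, 122.5, 0.2]
force: [-0.5, -0.3, -0.8]
eef_pos: [434.9, 122.4, 0.2]
force: [-1.8, -0.3, 8.1]
width: 35.6
eef_pos: [434.8, 122.1, 2.7]
force: [0.4, 0.3, -1.1]
width: 35.0
gripper_force: 59.9
eef_pos: [422.2, 14.6, 1.9]
force: [-0.9, -1.2, -1.2]
eef_pos: [427.2, 23.4, 86.0]
force: [0.5, -0.4, -1.1]
width: 35.4
```

Held and drawn clear. I turn towards the tray's x and go above its +80 mm place, where the fingers clear the walls.

```bash

python3 -m handwheel '[[[0,0,7.08],[0,0,0],1],[[0,0,7.08],[0,0,0],1],[[0,0,7.08],[0,0,0],1],[[0,0,7.08],[0,0,0],1],[[0,0,7.08],[0,0,0],1]]' >/dev/null
python3 -m handwheel '[[[0,0,7.08],[0,0,0],1],[[0,0,7.08],[0,0,0],1],[[0,0,7.08],[0,0,0],1],[[0,0,7.08],[0,0,0],1],[[0,0,7.08],[0,0,0],1]]' >/dev/null
python3 -m handwheel '[[[0,0,7.08],[0,0,0],1],[[0,0,7.08],[0,0,0],1],[[0,0,0],[0,0,0],1]]' >/dev/null
python3 go.py 628.5 108 40 -0.011
```

```text
turn_z -0.18 shift [203.2 -87.4  42. ] rot [ 3.139e+00  3.000e-03 -1.400e-02] pos [424.4  22.8  82. ] w 35.5 F [-0.5  0.5 -1. ] t 18.05
```

```bash

python3 -m handwheel '[[[0,0,0],[0.034,-0.0146,0],1],[[0,0,0],[0.034,-0.0146,0],1],[[0,0,0],[0.034,-0.0146,0],1],[[0,0,0],[0.034,-0.0146,0],1],[[0,0,0],[0.034,-0.0146,0],1]]' >/dev/null
python3 -m handwheel '[[[0,0,0],[0.034,-0.0146,0],1],[[0,0,0],[0,0,0.03],1],[[0,0,0],[0,0,0.03],1],[[0,0,0],[0,0,0],1],[[0,0,0],[0,0,0],1]]' >/dev/null
python3 go.py 628.5 108 10 -0.011
python3 - <<'E'
from h import *
a=ctrl.get_image('scene'); b=ctrl.get_image('top')
B=cv2.resize(b['pixels'][120:200,225:325],None,fx=4,fy=4); A=cv2.resize(a['pixels'][220:310,290:390],None,fx=4,fy=4)
cv2.imwrite('pics/t1.png',np.hstack([B,A[:320]])[:,:,::-1])
o=np.array([661,28]);c,s=np.cos(-.0107),np.sin(-.0107)
for x,y in [(55,139),(55,-139),(-55,-139),(-55,139)]: print('rim',(px(b,(*(o+[c*x-s*y,s*x+c*y]),26))-[225,120])*4,(px(a,(*(o+[c*x-s*y,s*x+c*y]),26))-[290,220])*4+[400,0])
for P in [(703.5,108,50),(622.5,108,60)]: print((px(b,P)-[225,120])*4,(px(a,P)-[290,220])*4+[400,0])
E
```

```text
turn_z 0.11 shift [ 1.5 -0.6  9.5] rot [ 3.138  0.008 -0.009] pos [627.  107.4  19.5] w 35.5 F [ 1.1  0.3 -1. ] t 18.8833
rim [45.15616532 76.0299168 ] [768.59257615 267.90970695]
rim [424.54065999  70.87402801] [329.20928291 186.59668411]
rim [427.61162494 215.92560931] [376.00449399  56.84482802]
rim [ 40.71125193 220.83037987] [784.84988922 127.2373099 ]
[119.8475163   80.75029254] [679.55088896 210.14668747]
[116.83755524 185.24342101] [696.77033038  97.61643336]
```

View pics/t1.png

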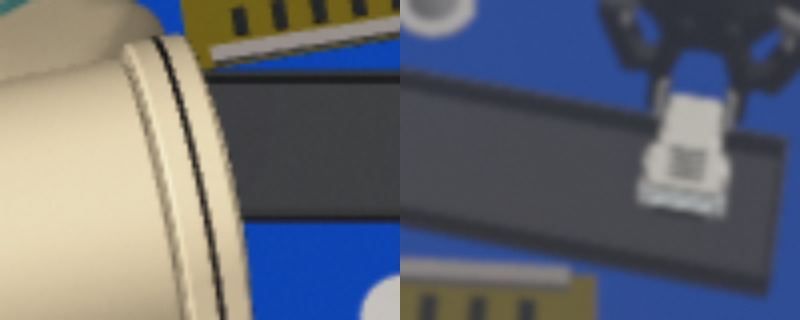

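The connector front in the scene is at (683,205), against (680,210) predicted, and inside the tray with room. The outline of the tray also fits. I lower by touch and release.

```bash

python3 -m handwheel '[[[0,0,0],[0.0015,0,0.014],1],[[0,0,0],[0,0,0.012],1],[[0,0,0],[0,0,0.008],1],[[0,0,0],[0,0,0],1],[[0,0,0],[0,0,0],1]]' | egrep 'eef|^force:'
python3 -m handwheel '[[[0,0,0],[0,0,0.003],1],[[0,0,0],[0,0,0],1]]' | egrep 'eef|^force:'
python3 -m handwheel '[[[0,0,0],[0,0,0.002],1],[[0,0,0],[0,0,0],1]]' | egrep 'eef|^force:'
python3 -m handwheel '[[[0,0,0],[0,0,0.002],1],[[0,0,0],[0,0,0],1]]' | egrep 'eef|^force:'
```

```text
eef_pos: [630.0, 107.8, -13.4]
force: [0.6, 0.7, -1.7]
eef_pos: [630.9, 108.1, -15.7]
force: [-0.2, 0.4, -1.1]
eef_pos: [630.8, 108.0, -17.6]
force: [-0.4, 0.1, -1.1]
eef_pos: [631.1, 108.1, -19.5]
force: [1.0, 0.4, -0.8]
```

```bash

python3 -m handwheel '[[[0,0,0],[0,0,0.001],1],[[0,0,0],[0,0,0],1],[[0,0,0],[0,0,0],1]]' | egrep 'eef|^force:'
python3 -m handwheel '[[[0,0,0],[0,0,0.001],1],[[0,0,0],[0,0,0],1],[[0,0,0],[0,0,0],1]]' | egrep 'eef|^force:'
```

```text
eef_pos: [631.1, 108.0, -19.6]
force: [-0.7, 0.2, 5.4]
eef_pos: [631.1, 108.0, -19.7]
force: [-3.3, -1.4, 12.0]
```

It touches at -19.6 as predicted. I release, lift, turn back, and check numerically in the top image whether the remaining plugs have been knocked.

```bash

python3 -m handwheel '[[[0,0,0],[0,0,0],0.3],[[0,0,0],[0,0,0],0.3],[[0,0,0],[0,0,0],0.3],[[0,0,0],[0,0,-0.01],0.3],[[0,0,0],[0,0,-0.03],0.3]]' | egrep 'eef|^force:|width'
python3 -m handwheel '[[[0,0,0],[0,0,-0.035],0.3],[[0,0,0],[0,0,-0.035],0.3],[[0,0,-6.96],[0,0,0],0.3],[[0,0,-6.96],[0,0,0],0.3],[[0,0,-6.96],[0,0,0],0.3]]' >/dev/null
python3 -m handwheel '[[[0,0,-6.96],[0,0,0],0.3],[[0,0,-6.96],[0,0,0],0.3],[[0,0,-6.96],[0,0,0],0.3],[[0,0,-6.96],[0,0,0],0.3],[[0,0,-6.96],[0,0,0],0.3]]' >/dev/null
python3 -m handwheel '[[[0,0,-6.96],[0,0,0],0.3],[[0,0,-6.96],[0,0,0],0.3],[[0,0,-6.96],[0,0,0],0.3],[[0,0,-6.96],[0,0,0],0.3],[[0,0,-6.96],[0,0,0],0.3]]' >/dev/null
python3 go.py 427.3 -248.3 80 1.568
cat > blobs.py <<'E'
from h import *
import sys
def blobs(im,box):
    p=im['pixels'].astype(int); x0,y0,x1,y1=box
    m=((p.min(2)>140)).astype('uint8'); k=np.zeros_like(m); k[y0:y1,x0:x1]=m[y0:y1,x0:x1]
    k=cv2.morphologyEx(k,cv2.MORPH_CLOSE,np.ones((5,5)))
    n,l,st,c=cv2.connectedComponentsWithStats(k)
    for i in range(1,n):
        if st[i,4]>120:
            ct=max(cv2.findContours((l==i).astype('uint8'),0,2)[0],key=cv2.contourArea); print(c[i].round(1),st[i],np.round(cv2.minAreaRect(ct)[2],1),[round(q,1) for q in cv2.minAreaRect(ct)[1]])
if __name__=='__main__':
    print('start');blobs(load('top0'),(345,165,435,265)); 
    b=ctrl.get_image('top'); import pickle; pickle.dump(b,open('pics/now.pkl','wb')); print('now'); blobs(b,(345,165,435,265)); print('tray'); blobs(b,(230,130,335,185))
E
python3 blobs.py
```

```text
eef_pos: [627.2, 107.2, 15.1]
force: [0.1, 0.4, 0.3]
width: 59.9
turn_z 0.34 shift [-356.7 -202.9    8.9] rot [-3.140e+00  3.000e-03  1.574e+00] pos [631.2 107.8  88.9] w 59.9 F [-1.6  0.2 -0.1] t 22.0667
start
[408.3 197.3] [395 189  29  18 431] 90.0 [17.0, 28.0]
[368.5 234.3] [355 226  30  19 441] 84.8 [18.1, 28.6]
[407.3 238.9] [394 230  29  18 402] 90.0 [17.0, 28.0]
now
[364.3 194.9] [ 345  165   40   80 1388] 87.4 [79.6, 36.9]
[407.2 238.9] [394 229  29  19 405] 0.0 [28.0, 18.0]
tray
[245.6 136.3] [230 130  27  19 270] 10.6 [24.9, 18.2]
[293.4 158.3] [ 253  130   82   55 2527] -0.0 [81.0, 54.0]
```

Plug 3 has not moved; plug 2 is hidden by the arm at the moment. I take plug 3 next (target reported (409.7,-355.4), yaw 1.494).

```bash

python3 -m handwheel '[[[0,0,4.6],[0,0,0],0.3],[[0,0,0],[-0.0342,-0.0132,0],0.3],[[0,0,0],[-0.0342,-0.0132,0],0.3],[[0,0,0],[-0.0342,-0.0132,0],0.3],[[0,0,0],[-0.0342,-0.0132,0],0.3]]' >/dev/null
python3 -m handwheel '[[[0,0,0],[-0.0342,-0.0132,0],0.3],[[0,0,0],[-0.0342,-0.0132,0],0.3],[[0,0,0],[-0.0342,-0.0132,0],0.3],[[0,0,0],[-0.0342,-0.0132,0],0.3],[[0,0,0],[-0.0342,-0.0132,0],0.3]]' >/dev/null
python3 -m handwheel '[[[0,0,0],[-0.0342,-0.0132,0],0.3],[[0,0,0],[-0.0342,-0.0132,0],0.3],[[0,0,0],[-0.0342,-0.0132,0],0.3],[[0,0,0],[-0.0342,-0.0132,0],0.3],[[0,0,0],[-0.0342,-0.0132,0],0.3]]' >/dev/null
python3 -m handwheel '[[[0,0,0],[0,0,0],0.3],[[0,0,0],[0,0,0],0.3],[[0,0,0],[0,0,0],0.3]]' >/dev/null
python3 go.py 409.7 -355.4 -22 1.494; python3 blobs.py
python3 - <<'E'
from h import *
a=ctrl.get_image('scene');b=load('scene0')
d=np.abs(a['pixels'].astype(int)-b['pixels']).max(2)>45
n,l,st,c=cv2.connectedComponentsWithStats(cv2.morphologyEx(d.astype('uint8'),2,np.ones((2,2))))
for i in range(1,n):
  if st[i,4]>25: print(c[i].round(),st[i])
E
```

```text
turn_z -0.47 shift [ -1.8   2.3 112.2] rot [-3.140e+00  2.000e-03  1.486e+00] pos [ 407.5 -353.4   90.2] w 59.7 F [ 1.8  0.5 -0.1] t 23.6167
start
[408.3 197.3] [395 189  29  18 431] 90.0 [17.0, 28.0]
[368.5 234.3] [355 226  30  19 441] 84.8 [18.1, 28.6]
[407.3 238.9] [394 230  29  18 402] 90.0 [17.0, 28.0]
now
[368.5 234.3] [355 226  30  19 441] 84.8 [18.1, 28.6]
[405.9 239.7] [393 230  29  19 416] 90.0 [18.0, 28.0]
tray
[256.3 155.4] [248 143  18  27 386] 90.0 [26.0, 17.0]
[150.  38.] [ 128    0   52   82 2161]
[200.  32.] [ 174    0   53   73 2798]
[325.  20.] [319  11  14  19  65]
[213. 110.] [ 192   71   41   88 2132]
[219. 207.] [205 200  30  16 367]
[361. 270.] [349 255  23  30 514]
```

Plugs 2 and 3 are in place, and the shut plug lies in the tray. I descend on plug 3 and grip it.

```bash

python3 -m handwheel '[[[0,0,-0.5],[-0.002,0.002,0.035],0.3],[[0,0,0],[0,0,0.035],0.3],[[0,0,0],[0,0,0.025],0.3],[[0,0,0],[0,0,0.0],0.3],[[0,0,0],[0,0,0],0.3]]' | egrep 'eef|^force:'
python3 -m handwheel '[[[0,0,0],[0,0,0.008],0.3],[[0,0,0],[0,0,0.007],0.3],[[0,0,0],[0,0,0],0.3],[[0,0,0],[0,0,0],0.3]]' | egrep 'eef|^force:'
python3 go.py 409.7 -355.4 -22 1.494
```

```text
eef_pos: [409.2, -354.0, -5.5]
force: [-0.3, 0.6, 0.8]
eef_pos: [409.0, -356.3, -19.6]
force: [-0.3, 1.1, 0.6]
turn_z 0.14 shift [0.9 0.6 2.4] rot [-3.140e+00  3.000e-03  1.496e+00] pos [ 409.  -356.3  -19.6] w 59.7 F [-0.3  1.1  0.6] t 24.4667
```

```bash

python3 -m handwheel '[[[0,0,0],[0.001,0.0005,0.0025],0.3],[[0,0,0],[0,0,0],1],[[0,0,0],[0,0,0],1],[[0,0,0],[0,0,0],1],[[0,0,0],[0,0,0],1]]' | egrep 'eef|^force:'
python3 -m handwheel '[[[0,0,0],[0,0,0],1],[[0,0,0],[0,0,0],1],[[0,0,0],[0,0,0],1]]' | egrep 'eef|force:|width'
python3 -m handwheel '[[[0,0,0],[0,0,-0.01],1],[[0,0,0],[0,0,-0.03],1],[[0,0,0],[0,0,-0.04],1],[[0,0,1.3],[0,0,-0.04],1],[[0,0,0],[0,0,0],1]]'  | egrep 'eef|force:|width'
python3 go.py 421.2 2.6 20 1.471
```

```text
eef_pos: [409.5, -355.2, -21.9]
force: [-1.4, 0.7, 4.9]
eef_pos: [409.5, -355.2, -21.9]
force: [-1.3, 0.4, 6.5]
width: 35.6
gripper_force: 59.4
eef_pos: [414.2, -356.7, 104.5]
force: [1.5, -0.6, -0.5]
width: 35.8
gripper_force: 60.3
turn_z 0.13 shift [358.2 -28.8  84.5] rot [3.134 0.008 1.473] pos [ 414.2 -356.7  104.5] w 35.8 F [ 1.5 -0.6 -0.5] t 25.55
```

```bash

python3 -m handwheel '[[[0,0,0],[0.0298,-0.0022,0],1],[[0,0,0],[0.0298,-0.0022,0],1],[[0,0,0],[0.0298,-0.0022,0],1],[[0,0,0],[0.0298,-0.0022,0],1],[[0,0,0],[0.0298,-0.0022,0],1]]' >/dev/null
python3 -m handwheel '[[[0,0,0],[0.0298,-0.0022,0],1],[[0,0,0],[0.0298,-0.0022,0],1],[[0,0,0],[0.0298,-0.0022,0],1],[[0,0,0],[0.0298,-0.0022,0],1],[[0,0,0],[0.0298,-0.0022,0],1]]' >/dev/null
python3 -m handwheel '[[[0,0,0],[0.0298,-0.0022,0],1],[[0,0,0],[0.0298,-0.0022,0],1],[[0,0,0],[0,0,0.035],1],[[0,0,0],[0,0,0.03],1],[[0,0,0],[0,0,0.012],1]]' >/dev/null
python3 -m handwheel '[[[0,0,0],[0,0,0],1],[[0,0,0],[0,0,0],1],[[0,0,0],[0,0,0],1],[[0,0,0],[0,0,0],1]]' >/dev/null
python3 go.py 421.2 2.6 0.8 1.471
```

```text
turn_z 0.13 shift [-0.6  2.6 19.9] rot [-3.141e+00  2.000e-03  1.473e+00] pos [418.7   3.5  20.7] w 35.4 F [-0.1 -0.  -2.1] t 27.1333
```

```bash

python3 -m handwheel '[[[0,0,0],[-0.0005,0.0025,0.014],1],[[0,0,0],[0,0,0.0055],1],[[0,0,0],[0,0,0],1],[[0,0,0],[0,0,0],1],[[0,0,0],[0,0,0],1]]' >/dev/null
python3 go.py 421.2 2.6 0.8 1.471
python3 -m handwheel '[[[0,0,0],[0.01,0,0],1],[[0,0,0],[0.02,0,0],1],[[0,0,0],[0.02,0,0],1],[[0,0,0],[0.02,0,0],1],[[0,0,0],[0,0,0],1]]' | egrep 'eef|^force:'
python3 -m handwheel '[[[0,0,0],[0.015,0,0],1],[[0,0,0],[0.015,0,0],1],[[0,0,0],[0.01,0,0],1],[[0,0,0],[0.01,0,0],1],[[0,0,0],[0,0,0],1]]' | egrep 'eef|^force:'
python3 -m handwheel '[[[0,0,0],[0,0,0],1],[[0,0,0],[0,0,0],1]]' | egrep 'eef|^force:'
python3 go.py 433.2 122 -2 1.471
```

```text
turn_z 0.14 shift [0.  0.6 0.1] rot [-3.140e+00  2.000e-03  1.473e+00] pos [420.6   2.6   0.9] w 36.0 F [-0.5  0.2 -2.1] t 27.55
eef_pos: [428.5, 79.0, 0.8]
force: [-0.2, 1.3, -0.7]
eef_pos: [432.3, 125.1, 0.2]
force: [0.9, 0.5, -1.5]
eef_pos: [431.5, 121.0, -0.2]
force: [0.5, -0.1, -0.6]
turn_z 0.12 shift [1.1 1.6 1.8] rot [-3.139  0.004  1.473] pos [ 4.315e+02  1.210e+02 -2.000e-01] w 35.5 F [ 0.5 -0.1 -0.6] t 28.55
```

```bash

python3 -m handwheel '[[[0,0,0],[0.001,0.0015,0.001],1],[[0,0,0],[0,0,0],1],[[0,0,0],[0,0,0],1]]' | egrep 'eef|^force:'
python3 -m handwheel '[[[0,0,0],[0,0,0.001],1],[[0,0,0],[0,0,0],1],[[0,0,0],[0,0,0],1]]' | egrep 'eef|^force:'
python3 -m handwheel '[[[0,0,0],[0,0,0.001],1],[[0,0,0],[0,0,0],1],[[0,0,0],[0,0,0],1]]' | egrep 'eef|^force:'
```

```text
eef_pos: [433.5, 122.3, -1.2]
force: [0.7, -0.6, -0.7]
eef_pos: [433.5, 122.4, -2.0]
force: [-0.2, -1.8, 5.1]
eef_pos: [433.6, 122.4, -2.1]
force: [-2.0, -2.5, 17.2]
```

Seated. I release, rise and go over the handle.

```bash

python3 -m handwheel '[[[0,0,0],[0,0,-0.001],0.3],[[0,0,0],[0,0,0],0.3],[[0,0,0],[0,0,0],0.3],[[0,0,0],[0,0,-0.01],0.3],[[0,0,0],[0,0,-0.025],0.3]]' | egrep 'eef|^force:|width'
python3 -m handwheel '[[[0,0,0],[0,0,-0.035],0.3],[[0,0,0],[0,0,-0.035],0.3],[[0,0,0],[0,0,-0.02],0.5],[[0,0,0],[0.03,0,0],1],[[0,0,0],[0.036,0,0],1]]' | egrep 'eef|^force:|width'
python3 -m handwheel '[[[0,0,0],[0.036,0,0],1],[[0,0,0],[0.036,0,0],1],[[0,0,0],[0.036,0,0],1],[[0,0,0],[0.036,0,0],1],[[0,0,0],[0.03,0,0],1]]' >/dev/null
python3 -m handwheel '[[[0,0,0],[0,0,0],1],[[0,0,0],[0,0,0],1],[[0,0,0],[0,0,0],1]]' >/dev/null
python3 go.py 457.7 365 85 1.471; python3 -c "
from blobs import *
b=ctrl.get_image('top'); blobs(load('s1'),(200,195,290,275)); print('now'); blobs(b,(200,195,290,275)); blobs(b,(345,165,435,265))"
```

```text
eef_pos: [431.6, 122.7, 31.1]
force: [0.8, -0.1, -1.6]
width: 59.5
eef_pos: [441.4, 186.1, 123.6]
force: [0.7, -0.4, -0.3]
width: 24.2
turn_z 0.18 shift [ 4.   0.8 36.5] rot [-3.138  0.004  1.474] pos [456.5 361.1 121.5] w -0.1 F [-0.4 -0.4 -0. ] t 30.8
[278.7 230.9] [ 267  195   23   80 1474] 90.0 [79.0, 22.0]
[230.4 232.6] [218 227  28  12 269] 4.4 [27.2, 10.9]
now
[210.8 239.5] [200 195  29  73 580] 90.0 [72.0, 28.0]
[241.3 233.1] [231 225  20  17 218] 5.2 [19.6, 14.8]
[368.5 234.3] [355 226  30  19 441] 84.8 [18.1, 28.6]
```

```bash

python3 -m handwheel '[[[0,0,0],[0.004,0.001,0.02],1],[[0,0,0],[0,0,0.015],1],[[0,0,0],[0,0,0.01],1],[[0,0,0],[0,0,0.01],1],[[0,0,0],[0,0,0.01],1]]' | egrep 'eef|^force:'
python3 -m handwheel '[[[0,0,0],[0,0,0.005],1],[[0,0,0],[0,0,0.003],1],[[0,0,0],[0,0,0],1]]' | egrep 'eef|^force:'
for i in 1 2 3; do python3 -m handwheel '[[[0,0,0],[0,0,0.002],1],[[0,0,0],[0,0,0],1]]' | egrep 'eef|^force:'; done
```

```text
eef_pos: [459.0, 366.8, 57.6]
force: [0.8, 2.0, 5.6]
eef_pos: [458.4, 366.4, 49.3]
force: [0.3, 1.3, 4.5]
eef_pos: [458.4, 366.7, 47.8]
force: [1.3, 3.5, 4.8]
eef_pos: [458.3, 366.6, 45.8]
force: [-0.1, 3.2, 5.0]
eef_pos: [458.4, 367.0, 43.9]
force: [0.1, 4.3, 6.2]
```

```bash

for i in 1 2 3; do python3 -m handwheel '[[[0,0,0],[0,0,0.002],1],[[0,0,0],[0,0,0],1]]' | egrep 'eef|^force:'; done
```

```text
eef_pos: [458.5, 367.4, 42.4]
force: [-0.5, 3.9, 8.8]
eef_pos: [458.5, 367.9, 40.6]
force: [-0.3, 3.5, 9.9]
eef_pos: [458.4, 367.4, 38.2]
force: [0.4, 4.9, 5.3]
```

The peak was 9.9 N, then it dropped to 5.3. Two more steps, then up and back to the plug.

```bash

python3 -m handwheel '[[[0,0,0],[0,0,0.002],1],[[0,0,0],[0,0,0],1],[[0,0,0],[0,0,0.002],1],[[0,0,0],[0,0,0],1]]' | egrep 'eef|^force:'
python3 -m handwheel '[[[0,0,0],[0,0,-0.01],1],[[0,0,0],[0,0,-0.02],1],[[0,0,0],[0,0,-0.03],1],[[0,0,0],[0,0,-0.03],1],[[0,0,0],[0,0,0],1]]' | egrep 'eef|^force:'
python3 -m handwheel '[[[0,0,0],[-0.04,0,0],0.3],[[0,0,0],[-0.04,0,0],0.3],[[0,0,0],[-0.04,0,0],0.3],[[0,0,0],[-0.04,0,0],0.3],[[0,0,0],[-0.04,0,0],0.3]]' >/dev/null
python3 -m handwheel '[[[0,0,0],[-0.03,0,0],0.3],[[0,0,0],[-0.013,-0.001,0],0.3],[[0,0,0],[0,0,0.03],0.3],[[0,0,0],[0,0,0],0.3],[[0,0,0],[0,0,0],0.3]]' >/dev/null
python3 go.py 433.6 122.4 -1 1.471
```

```text
eef_pos: [458.3, 367.3, 34.1]
force: [0.1, 3.7, 6.6]
eef_pos: [459.8, 366.3, 128.0]
force: [-0.1, 0.6, 0.1]
turn_z 0.15 shift [ 0.1  1.9 94. ] rot [-3.135  0.006  1.474] pos [431.7 122.5  93. ] w 59.7 F [-0.7 -0.2  0.4] t 34.1
```

```bash

python3 -m handwheel '[[[0,0,0],[0,0.002,0.03],0.3],[[0,0,0],[0,0,0.03],0.3],[[0,0,0],[0,0,0.02],0.3],[[0,0,0],[0,0,0.011],0.3],[[0,0,0],[0,0,0],0.3]]' | egrep 'eef|^force:'
python3 -m handwheel '[[[0,0,0],[0,0,0],0.3],[[0,0,0],[0,0,0],0.3],[[0,0,0],[0,0,0],1],[[0,0,0],[0,0,0],1],[[0,0,0],[0,0,0],1]]' | egrep 'eef|^force:|width'
python3 -m handwheel '[[[0,0,0],[0,0,0],1],[[0,0,0],[0,0,0],1],[[0,0,0],[0,0,-0.003],1],[[0,0,0],[0,0,0],1]]' | egrep 'eef|force:|width'
python3 -m handwheel '[[[0,0,0],[-0.015,0,0],1],[[0,0,0],[-0.025,0,0],1],[[0,0,0],[-0.03,0,0],1],[[0,0,0],[-0.03,0,0],1],[[0,0,0],[0,0,0],1]]' | egrep 'eef|^force:'
python3 -m handwheel '[[[0,0,0],[0,0,-0.02],1],[[0,0,0],[0,0,-0.03],1],[[0,0,0],[0,0,-0.03],1],[[0,0,7.08],[0,0,0],1],[[0,0,7.08],[0,0,0],1]]' | egrep 'eef|^force:|width'
python3 -m handwheel '[[[0,0,7.08],[0,0,0],1],[[0,0,7.08],[0,0,0],1],[[0,0,7.08],[0,0,0],1],[[0,0,7.08],[0,0,0],1],[[0,0,7.08],[0,0,0],1]]' >/dev/null
python3 -m handwheel '[[[0,0,7.08],[0,0,0],1],[[0,0,7.08],[0,0,0],1],[[0,0,7.08],[0,0,0],1],[[0,0,7.08],[0,0,0],1],[[0,0,7.08],[0,0,0],1]]' >/dev/null
python3 go.py 629 28 15 -0.011
```

```text
eef_pos: [434.2, 124.0, 1.6]
force: [-0.9, -0.2, 0.3]
eef_pos: [436.0, 124.0, 4.3]
force: [-1.9, -0.6, 13.6]
width: 33.6
eef_pos: [436.0, 123.8, 6.7]
force: [-0.3, -0.6, -1.6]
width: 32.8
gripper_force: 59.5
eef_pos: [423.7, 16.4, 5.8]
force: [-0.8, -1.9, -0.4]
eef_pos: [427.3, 24.3, 87.6]
force: [0.7, -0.5, -1.3]
width: 32.3
turn_z -0.24 shift [203.2  -5.7  71.1] rot [ 3.14e+00  3.00e-03 -1.50e-02] pos [425.8  24.5  86.1] w 32.4 F [-0.1 -0.  -2.2] t 36.9333
```

Held, though gripped a little high (width 32.4), so I move to the tray gently. Underside is about reported + 19.7.

```bash

python3 -m handwheel '[[[0,0,0],[0.020,-0.001,0],1],[[0,0,0],[0.034,-0.001,0],1],[[0,0,0],[0.034,-0.001,0],1],[[0,0,0],[0.034,-0.001,0],1],[[0,0,0],[0.034,-0.001,0],1]]' >/dev/null
python3 -m handwheel '[[[0,0,0],[0.031,-0.001,0],1],[[0,0,0],[0.016,0,0.01],1],[[0,0,0],[0,0,0.03],1],[[0,0,0],[0,0,0.03],1],[[0,0,0],[0,0,0],1]]' >/dev/null
python3 -m handwheel '[[[0,0,0],[0,0,0],1],[[0,0,0],[0,0,0],1],[[0,0,0],[0,0,0],1]]' | egrep 'width|gripper'
python3 go.py 629 28 -13 -0.011
python3 -c "
from h import *
import pickle
a=ctrl.get_image('scene'); pickle.dump(a,open('pics/t2.pkl','wb'))
print(px(a,(704,28,47)),px(a,(704,108,12)))
p=a['pixels'].astype(int); m=(p.min(2)>120).astype('uint8'); k=0*m; k[225:310,285:390]=m[225:310,285:390]
n,l,st,c=cv2.connectedComponentsWithStats(k)
for i in range(1,n):
  if st[i,4]>40: print(c[i].round(1),st[i])
"
```

```text
width: 32.3
gripper_force: 61.8
turn_z 0.12 shift [-1.3  0.8 30.6] rot [ 3.14e+00 -1.00e-03 -9.00e-03] pos [630.3  28.8  17.6] w 32.3 F [-0.1 -0.5  0.1] t 38.0167
[327.47711368 267.86859883] [358.55896544 281.48203166]
[297.8 226.1] [290 225  17   4  50]
[330.5 258.2] [318 242  23  31 528]
[360.3 269.3] [349 254  22  30 488]
[307.5 287. ] [285 285  47   5 143]
```

```bash

python3 -m handwheel '[[[0,0,0],[-0.001,0.001,0.014],1],[[0,0,0],[0,0,0.01],1],[[0,0,0],[0,0,0.004],1],[[0,0,0],[0,0,0],1],[[0,0,0],[0,0,0],1]]' | egrep 'eef|^force:'
for i in 1 2 3; do python3 -m handwheel '[[[0,0,0],[0,0,0.001],1],[[0,0,0],[0,0,0],1]]' | egrep 'eef|^force:'; done
```

```text
eef_pos: [627.8, 27.5, -12.2]
force: [0.5, -0.5, -0.7]
eef_pos: [628.2, 27.6, -13.0]
force: [1.2, -0.8, 0.9]
eef_pos: [628.1, 27.5, -14.3]
force: [1.1, 0.8, -1.1]
eef_pos: [628.0, 27.6, -15.2]
force: [-0.8, 0.3, 1.7]
```

Contact. I release, lift, turn and go to plug 2.

```bash

python3 -m handwheel '[[[0,0,0],[0,0,0.0005],0.3],[[0,0,0],[0,0,0],0.3],[[0,0,0],[0,0,0],0.3],[[0,0,0],[0,0,-0.01],0.3],[[0,0,0],[0,0,-0.03],0.3]]' | egrep 'eef|^force:|width'
python3 -m handwheel '[[[0,0,0],[0,0,-0.035],0.3],[[0,0,0],[0,0,-0.035],0.3],[[0,0,-6.96],[0,0,0],0.3],[[0,0,-6.96],[0,0,0],0.3],[[0,0,-6.96],[0,0,0],0.3]]' >/dev/null
python3 -m handwheel '[[[0,0,-6.96],[0,0,0],0.3],[[0,0,-6.96],[0,0,0],0.3],[[0,0,-6.96],[0,0,0],0.3],[[0,0,-6.96],[0,0,0],0.3],[[0,0,-6.96],[0,0,0],0.3]]' >/dev/null
python3 -m handwheel '[[[0,0,-6.96],[0,0,0],0.3],[[0,0,-6.96],[0,0,0],0.3],[[0,0,-6.96],[0,0,0],0.3],[[0,0,-6.96],[0,0,0],0.3],[[0,0,-6.96],[0,0,0],0.3]]' >/dev/null
python3 go.py 427.3 -248.3 90 1.568; python3 blobs.py
```

```text
eef_pos: [624.3, 27.1, 21.1]
force: [0.8, -0.3, 0.8]
width: 59.8
turn_z 0.45 shift [-276.1 -200.2    4.9] rot [-3.140e+00  3.000e-03  1.576e+00] pos [628.2  27.2  94.9] w 60.0 F [ 1.5  0.3 -0.6] t 40.65
start
[408.3 197.3] [395 189  29  18 431] 90.0 [17.0, 28.0]
[368.5 234.3] [355 226  30  19 441] 84.8 [18.1, 28.6]
[407.3 238.9] [394 230  29  18 402] 90.0 [17.0, 28.0]
now
[389.  200.4] [ 345  165   90  100 4329] 90.0 [99.0, 89.0]
[372.4 258.4] [361 250  21  15 202] -0.0 [20.0, 14.0]
tray
[256.5 154.5] [248 130  27  40 398] 24.8 [23.2, 37.9]
[292.1 142. ] [273 130  37  39 561] 90.0 [38.0, 36.0]
[321.4 157.7] [ 307  133   28   52 1171] 90.0 [51.0, 27.0]
```

```bash

python3 -m handwheel '[[[0,0,0.4],[-0.0347,-0.0198,0],0.3],[[0,0,0],[-0.0347,-0.0198,0],0.3],[[0,0,0],[-0.0347,-0.0198,0],0.3],[[0,0,0],[-0.0347,-0.0198,0],0.3],[[0,0,0],[-0.0347,-0.0198,0],0.3]]' >/dev/null
python3 -m handwheel '[[[0,0,0],[-0.0347,-0.0198,0],0.3],[[0,0,0],[-0.0347,-0.0198,0],0.3],[[0,0,0],[-0.0347,-0.0198,0],0.3],[[0,0,0],[-0.0347,-0.0198,0],0.3],[[0,0,0],[-0.0347,-0.0198,0],0.3]]' >/dev/null
python3 -m handwheel '[[[0,0,0],[-0.0347,-0.0198,0],0.3],[[0,0,0],[0,0,0],0.3],[[0,0,0],[0,0,0],0.3],[[0,0,0],[0,0,0],0.3]]' >/dev/null
python3 go.py 427.3 -248.3 90 1.568; python3 blobs.py
```

```text
turn_z -0.41 shift [104.3  19.1   5.9] rot [-3.140e+00  2.000e-03  1.561e+00] pos [ 407.9 -352.6   95.9] w 59.8 F [0.9 0.6 0.9] t 41.8667
start
[408.3 197.3] [395 189  29  18 431] 90.0 [17.0, 28.0]
[368.5 234.3] [355 226  30  19 441] 84.8 [18.1, 28.6]
[407.3 238.9] [394 230  29  18 402] 90.0 [17.0, 28.0]
now
[368.5 234.3] [355 226  30  19 441] 84.8 [18.1, 28.6]
tray
[256.3 155.4] [248 143  18  27 386] 90.0 [26.0, 17.0]
[283.4 154.8] [275 142  18  28 390] 85.2 [26.2, 17.3]
```

Plug 2 is unmoved and both shut plugs lie in the tray. I grip plug 2.

```bash

python3 -m handwheel '[[[0,0,-0.4],[0.035,0.0064,0],0.3],[[0,0,0],[0.035,0.0064,0],0.3],[[0,0,0],[0.034,0.0063,0],0.3],[[0,0,0],[0,0,0.03],0.3],[[0,0,0],[0,0,0],0.3]]' >/dev/null
python3 -m handwheel '[[[0,0,0],[0,0,0],0.3],[[0,0,0],[0,0,0],0.3]]' >/dev/null
python3 go.py 427.3 -248.3 -22 1.568
```

```text
turn_z 0.15 shift [ 0.4 -0.1 87.6] rot [-3.139e+00  2.000e-03  1.571e+00] pos [ 427.4 -248.7   65.6] w 59.6 F [ 1.1 -0.6 -0.1] t 42.5
```

```bash

python3 -m handwheel '[[[0,0,0],[0,0,0.03],0.3],[[0,0,0],[0,0,0.03],0.3],[[0,0,0],[0,0,0.018],0.3],[[0,0,0],[0,0,0.006],0.3],[[0,0,0],[0,0,0],0.3]]' >/dev/null
python3 -m handwheel '[[[0,0,0],[0,0,0.003],0.3],[[0,0,0],[0,0,0],0.3],[[0,0,0],[0,0,0],0.3]]' | egrep 'eef|^force:'
python3 -m handwheel '[[[0,0,0],[0,0,0],1],[[0,0,0],[0,0,0],1],[[0,0,0],[0,0,0],1],[[0,0,0],[0,0,0],1],[[0,0,0],[0,0,0],1]]' | egrep 'eef|force:|width'
python3 -m handwheel '[[[0,0,0],[0,0,0],1],[[0,0,0],[0,0,0],1]]' | egrep 'eef|force:|width'
python3 -m handwheel '[[[0,0,0],[0,0,-0.01],1],[[0,0,0],[0,0,-0.03],1],[[0,0,0],[0,0,-0.04],1],[[0,0,5.6],[0,0,-0.04],1],[[0,0,0],[0,0,0],1]]'  | egrep 'eef|force:|width'
python3 go.py 421.2 2.6 20 1.471
```

```text
eef_pos: [427.5, -249.4, -20.8]
force: [-0.1, -0.8, 0.3]
eef_pos: [427.4, -249.3, -20.7]
force: [-1.6, 1.2, 8.9]
width: 35.5
gripper_force: 58.9
eef_pos: [427.4, -249.2, -20.7]
force: [-1.4, 0.3, 9.6]
width: 35.5
gripper_force: 58.9
eef_pos: [431.3, -249.5, 104.7]
force: [0.2, -0.3, -1.5]
width: 35.2
gripper_force: 60.3
turn_z -0.11 shift [249.8 -35.1  84.7] rot [3.134 0.006 1.469] pos [ 431.3 -249.5  104.7] w 35.2 F [ 0.2 -0.3 -1.5] t 44.1667
```

```bash

python3 -m handwheel '[[[0,0,0],[0.0312,-0.004,0],1],[[0,0,0],[0.0312,-0.004,0],1],[[0,0,0],[0.0312,-0.004,0],1],[[0,0,0],[0.0312,-0.004,0],1],[[0,0,0],[0.0312,-0.004,0],1]]' >/dev/null
python3 -m handwheel '[[[0,0,0],[0.0312,-0.004,0],1],[[0,0,0],[0.0312,-0.004,0],1],[[0,0,0],[0.0312,-0.004,0],1],[[0,0,0],[0,0,0.035],1],[[0,0,0],[0,0,0.03],1]]' >/dev/null
python3 -m handwheel '[[[0,0,0],[0,0,0.01],1],[[0,0,0],[0,0,0],1],[[0,0,0],[0,0,0],1],[[0,0,0],[0,0,0],1],[[0,0,0],[0,0,0],1]]' >/dev/null
python3 go.py 421.2 2 2.2 1.471
```

```text
turn_z 0.05 shift [-0.6  0.9 21.4] rot [-3.141e+00  2.000e-03  1.472e+00] pos [420.3   2.7  23.6] w 35.2 F [ 0.3  0.2 -1.1] t 45.4167
```

```bash

python3 -m handwheel '[[[0,0,0],[-0.0005,0.001,0.014],1],[[0,0,0],[0,0,0.007],1],[[0,0,0],[0,0,0],1],[[0,0,0],[0,0,0],1],[[0,0,0],[0,0,0],1]]' >/dev/null
python3 go.py 421.2 2 2.2 1.471
python3 -m handwheel '[[[0,0,0],[0.01,0,0],1],[[0,0,0],[0.02,0,0],1],[[0,0,0],[0.02,0,0],1],[[0,0,0],[0.02,0,0],1],[[0,0,0],[0,0,0],1]]' | egrep 'eef|^force:'
python3 -m handwheel '[[[0,0,0],[0.015,0,0],1],[[0,0,0],[0.015,0,0],1],[[0,0,0],[0.01,0,0],1],[[0,0,0],[0.01,0,0],1],[[0,0,0],[0,0,0],1]]' | egrep 'eef|^force:'
python3 -m handwheel '[[[0,0,0],[0,0,0],1],[[0,0,0],[0,0,0],1]]' | egrep 'eef|^force:'
python3 go.py 433.1 121.3 -0.7 1.471
```

```text
turn_z 0.06 shift [-0.1  0.3  0.1] rot [-3.140e+00  2.000e-03  1.472e+00] pos [420.9   2.1   2.3] w 35.2 F [ 0.1  0.7 -0.9] t 45.8333
eef_pos: [428.9, 78.4, 2.3]
force: [0.4, 1.1, -0.6]
eef_pos: [432.8, 124.5, 1.7]
force: [0.8, -0.1, -1.7]
eef_pos: [431.8, 120.5, 1.3]
force: [0.3, -1.0, -1.4]
turn_z 0.04 shift [1.  1.2 2. ] rot [-3.139  0.004  1.472] pos [431.8 120.5   1.3] w 35.2 F [ 0.3 -1.  -1.4] t 46.8333
```

```bash

python3 -m handwheel '[[[0,0,0],[0.001,0.001,0.001],1],[[0,0,0],[0,0,0],1],[[0,0,0],[0,0,0],1]]' | egrep 'eef|^force:'
python3 -m handwheel '[[[0,0,0],[0,0,0.001],1],[[0,0,0],[0,0,0],1],[[0,0,0],[0,0,0],1]]' | egrep 'eef|^force:'
python3 -m handwheel '[[[0,0,0],[0,0,0.0005],1],[[0,0,0],[0,0,0],1],[[0,0,0],[0,0,0],1]]' | egrep 'eef|^force:'
```

```text
eef_pos: [433.3, 121.8, 0.3]
force: [-0.2, 0.8, -0.1]
eef_pos: [433.3, 122.0, -0.6]
force: [-0.3, -1.1, 0.6]
eef_pos: [433.4, 122.0, -0.7]
force: [-0.0, -1.3, 8.7]
```

```bash

python3 -m handwheel '[[[0,0,0],[0,0,0],0.3],[[0,0,0],[0,0,0],0.3],[[0,0,0],[0,0,0],0.3],[[0,0,0],[0,0,-0.01],0.3],[[0,0,0],[0,0,-0.025],0.3]]' | egrep 'eef|^force:|width'
python3 -m handwheel '[[[0,0,0],[0,0,-0.035],0.3],[[0,0,0],[0,0,-0.035],0.3],[[0,0,0],[0,0,-0.02],0.5],[[0,0,0],[0.03,0,0],1],[[0,0,0],[0.036,0,0],1]]' | egrep 'eef|^force:|width'
python3 -m handwheel '[[[0,0,0],[0.036,0,0],1],[[0,0,0],[0.036,0,0],1],[[0,0,0],[0.036,0,0],1],[[0,0,0],[0.036,0,0],1],[[0,0,0],[0.033,0,0],1]]' >/dev/null
python3 -m handwheel '[[[0,0,0],[0,0,0],1],[[0,0,0],[0,0,0],1],[[0,0,0],[0,0,0],1]]' >/dev/null
python3 go.py 457.7 366 85 1.471; python3 -c "
from blobs import *
b=ctrl.get_image('top'); blobs(b,(200,195,290,275))"
```

```text
eef_pos: [431.5, 122.2, 32.3]
force: [0.4, 0.9, -0.8]
width: 59.7
eef_pos: [441.4, 185.7, 124.8]
force: [1.3, -0.3, 0.0]
width: 23.8
turn_z 0.11 shift [ 2.5  0.5 37.7] rot [-3.139  0.004  1.473] pos [457.  363.6 122.7] w 0.0 F [ 0.1 -0.6  0.7] t 49.0833
[212.5 237.7] [200 195  31  72 635] 90.0 [71.0, 30.0]
[243.5 233.1] [234 224  18  18 186] 14.0 [18.9, 14.1]
```

```bash

python3 -m handwheel '[[[0,0,0],[0.0025,0.0005,0.02],1],[[0,0,0],[0,0,0.015],1],[[0,0,0],[0,0,0.01],1],[[0,0,0],[0,0,0.01],1],[[0,0,0],[0,0,0.01],1]]' | egrep 'eef|^force:'
python3 -m handwheel '[[[0,0,0],[0,0,0.005],1],[[0,0,0],[0,0,0.005],1],[[0,0,0],[0,0,0],1]]' | egrep 'eef|^force:'
for i in 1 2 3 4; do python3 -m handwheel '[[[0,0,0],[0,0,0.002],1],[[0,0,0],[0,0,0],1]]' | egrep 'eef|^force:'; done
```

```text
eef_pos: [458.9, 367.8, 58.7]
force: [0.0, 2.0, 5.4]
eef_pos: [458.1, 367.3, 48.0]
force: [0.5, 3.3, 4.9]
eef_pos: [458.2, 367.6, 46.7]
force: [0.8, 2.7, 5.1]
eef_pos: [458.2, 367.8, 44.8]
force: [0.5, 2.8, 5.7]
eef_pos: [458.3, 368.3, 43.2]
force: [-0.9, 3.6, 7.7]
eef_pos: [458.3, 368.7, 41.6]
force: [-0.4, 3.2, 10.7]
```

```bash

for i in 1 2 3; do python3 -m handwheel '[[[0,0,0],[0,0,0.002],1],[[0,0,0],[0,0,0],1]]' | egrep 'eef|^force:'; done
```

```text
eef_pos: [458.3, 368.9, 39.4]
force: [0.6, 3.5, 4.8]
eef_pos: [458.2, 367.9, 36.9]
force: [0.7, 3.9, 5.7]
eef_pos: [458.2, 367.8, 34.8]
force: [0.6, 4.4, 4.9]
```

Peak of 10.7 N, then a drop to 4.8: it snapped. Up and back for the plug.

```bash

python3 -m handwheel '[[[0,0,0],[0,0,-0.01],1],[[0,0,0],[0,0,-0.02],1],[[0,0,0],[0,0,-0.03],1],[[0,0,0],[0,0,-0.03],1],[[0,0,0],[0,0,0],1]]' | egrep 'eef|^force:'
python3 -m handwheel '[[[0,0,0],[-0.04,0,0],0.3],[[0,0,0],[-0.04,0,0],0.3],[[0,0,0],[-0.04,0,0],0.3],[[0,0,0],[-0.04,0,0],0.3],[[0,0,0],[-0.04,0,0],0.3]]' >/dev/null
python3 -m handwheel '[[[0,0,0],[-0.03,0,0],0.3],[[0,0,0],[-0.015,-0.001,0],0.3],[[0,0,0],[0,0,0.03],0.3],[[0,0,0],[0,0,0],0.3],[[0,0,0],[0,0,0],0.3]]' >/dev/null
python3 -m handwheel '[[[0,0,0],[0,0.001,0.03],0.3],[[0,0,0],[0,0,0.03],0.3],[[0,0,0],[0,0,0.02],0.3],[[0,0,0],[0,0,0],0.3],[[0,0,0],[0,0,0],0.3]]' | egrep 'eef|^force:'
python3 go.py 433.4 122 -2 1.471
```

```text
eef_pos: [459.7, 367.3, 129.0]
force: [0.9, -0.1, -0.1]
eef_pos: [433.3, 123.6, 15.0]
force: [0.3, 0.1, 0.5]
turn_z 0.21 shift [-1.6  0.3 17. ] rot [-3.138e+00  3.000e-03  1.475e+00] pos [433.3 123.6  15. ] w 59.8 F [0.3 0.1 0.5] t 52.6333
```

```bash

python3 -m handwheel '[[[0,0,0],[-0.001,0,0.012],0.3],[[0,0,0],[0,0,0.006],0.3],[[0,0,0],[0,0,0],0.3],[[0,0,0],[0,0,0],0.3]]' | egrep 'eef|^force:'
python3 -m handwheel '[[[0,0,0],[0,0,0],0.3],[[0,0,0],[0,0,0],1],[[0,0,0],[0,0,0],1],[[0,0,0],[0,0,0],1],[[0,0,0],[0,0,0],1]]' | egrep 'eef|^force:|width'
python3 -m handwheel '[[[0,0,0],[0,0,0],1],[[0,0,0],[0,0,0],1],[[0,0,0],[0,0,-0.003],1],[[0,0,0],[0,0,0],1]]' | egrep 'eef|force:|width'
python3 -m handwheel '[[[0,0,0],[-0.015,0,0],1],[[0,0,0],[-0.025,0,0],1],[[0,0,0],[-0.03,0,0],1],[[0,0,0],[-0.03,0,0],1],[[0,0,0],[0,0,0],1]]' | egrep 'eef|^force:'
python3 -m handwheel '[[[0,0,0],[0,0,-0.02],1],[[0,0,0],[0,0,-0.03],1],[[0,0,0],[0,0,-0.03],1],[[0,0,7.08],[0,0,0],1],[[0,0,7.08],[0,0,0],1]]' | egrep 'eef|^force:|width'
python3 -m handwheel '[[[0,0,7.08],[0,0,0],1],[[0,0,7.08],[0,0,0],1],[[0,0,7.08],[0,0,0],1],[[0,0,7.08],[0,0,0],1],[[0,0,7.08],[0,0,0],1]]' >/dev/null
python3 -m handwheel '[[[0,0,7.08],[0,0,0],1],[[0,0,7.08],[0,0,0],1],[[0,0,7.08],[0,0,0],1],[[0,0,7.08],[0,0,0],1],[[0,0,7.08],[0,0,0],1]]' >/dev/null
python3 go.py 628 -52 15 -0.011
```

```text
eef_pos: [434.2, 122.2, -2.3]
force: [0.1, -0.7, 0.4]
eef_pos: [434.1, 122.0, -2.2]
force: [-1.0, -0.7, 8.7]
width: 35.8
eef_pos: [433.9, 121.9, 0.3]
force: [0.6, -0.2, -0.9]
width: 35.8
gripper_force: 59.9
eef_pos: [421.5, 14.5, -0.4]
force: [-0.5, -1.2, -2.2]
eef_pos: [425.2, 22.6, 81.5]
force: [-0.6, -0.3, -1.3]
width: 35.6
turn_z -0.31 shift [205.   72.5  65. ] rot [ 3.14e+00  3.00e-03 -1.60e-02] pos [423.8  22.7  80. ] w 35.5 F [ 0.8  0.1 -0.1] t 55.3833
```

```bash

python3 -m handwheel '[[[0,0,0],[0.0292,0.0104,0],1],[[0,0,0],[0.0292,0.0104,0],1],[[0,0,0],[0.0292,0.0104,0],1],[[0,0,0],[0.0292,0.0104,0],1],[[0,0,0],[0.0292,0.0104,0],1]]' >/dev/null
python3 -m handwheel '[[[0,0,-0.3],[0.0292,0.0104,0],1],[[0,0,0],[0.0292,0.0104,0],1],[[0,0,0],[0,0,0.03],1],[[0,0,0],[0,0,0.03],1],[[0,0,0],[0,0,0],1]]' >/dev/null
python3 -m handwheel '[[[0,0,0],[0,0,0],1],[[0,0,0],[0,0,0],1],[[0,0,0],[0,0,0],1]]' | egrep 'width|gripper'
python3 go.py 628 -52 -20 -0.011
```

```text
width: 35.7
gripper_force: 60.6
turn_z 0.36 shift [-0.9  0.1 41.6] rot [ 3.14  -0.    -0.005] pos [628.9 -51.9  21.6] w 35.7 F [ 0.6 -0.  -1.1] t 56.4667
```

```bash

python3 -m handwheel '[[[0,0,0],[-0.001,0,0.015],1],[[0,0,0],[0,0,0.015],1],[[0,0,0],[0,0,0.009],1],[[0,0,0],[0,0,0],1],[[0,0,0],[0,0,0],1]]' | egrep 'eef|^force:'
for i in 1 2 3 4; do python3 -m handwheel '[[[0,0,0],[0,0,0.001],1],[[0,0,0],[0,0,0],1],[[0,0,0],[0,0,0],1]]' | egrep 'eef|^force:'; done
```

```text
eef_pos: [626.9, -52.2, -18.6]
force: [0.3, -0.1, -0.8]
eef_pos: [627.2, -52.4, -19.5]
force: [0.3, 0.4, -1.1]
eef_pos: [626.6, -52.4, -21.2]
force: [0.8, -0.2, -0.7]
eef_pos: [626.7, -52.4, -22.0]
force: [-1.2, -0.1, 2.1]
eef_pos: [626.7, -52.4, -22.1]
force: [-2.9, 0.3, 8.8]
```

Down. I release, lift and move aside for a final look at the tray.

```bash

python3 -m handwheel '[[[0,0,0],[0,0,0],0.3],[[0,0,0],[0,0,0],0.3],[[0,0,0],[0,0,0],0.3],[[0,0,0],[0,0,-0.01],0.3],[[0,0,0],[0,0,-0.03],0.3]]' | egrep 'eef|^force:|width'
python3 -m handwheel '[[[0,0,0],[0,0,-0.035],0.3],[[0,0,0],[0,0,-0.035],0.3],[[0,0,0],[0,0,-0.035],0.3],[[0,0,0],[-0.03,0.02,0],0.3],[[0,0,0],[-0.035,0.02,0],0.3]]' >/dev/null
python3 -m handwheel '[[[0,0,0],[-0.035,0.02,0],0.3],[[0,0,0],[-0.035,0.02,0],0.3],[[0,0,0],[-0.035,0.02,0],0.3],[[0,0,0],[0,0.03,0],0.3],[[0,0,0],[0,0.03,0],0.3]]' >/dev/null
python3 -m handwheel '[[[0,0,0],[0,0.03,0],0.3],[[0,0,0],[0,0.03,0],0.3],[[0,0,0],[0,0,0],0.3],[[0,0,0],[0,0,0],0.3]]'
python3 - <<'E'
from h import *
b=ctrl.get_image('top'); a=ctrl.get_image('scene')
B=cv2.resize(b['pixels'][125:185,225:345],None,fx=5,fy=5); A=cv2.resize(a['pixels'][225:285,265:385],None,fx=5,fy=5)
cv2.imwrite('pics/end.png',np.vstack([B,A])[:,:,::-1])
E
```

```text
eef_pos: [623.0, -52.3, 13.5]
force: [0.8, -0.1, 0.0]
width: 59.7
clock: 59.47
eef_pos: [455.3, -273.4, 122.9]
tool_rot: [3.139, 0.002, -0.009]
force: [0.0, 0.5, -0.5]
width: 59.8
gripper_force: 0.0
```

View pics/end.png

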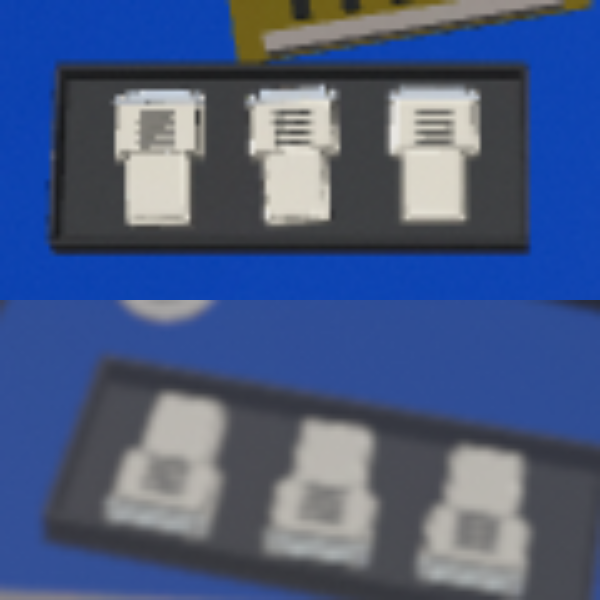

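All three plugs lie flat and cover up in the tray, at top crop x = 157, 295 and 433. They look alike and shut, and the bin is empty. I hand the job in.

```bash
python3 -c "
from cell import ctrl
print(ctrl.finish_job())"
```

```text
the job is handed in; nothing more can be done
None
```

I closed all three plugs from the bin with the pliers, laid them flat and cover up in the outgoing tray, and handed the job in at about 60 s. Each press showed the force peak and drop of the snap; no verdict came back.

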